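# Put a batch of coasters away to dry

### The arm

A 7-joint arm with a two-finger parallel gripper is mounted at the origin on the work surface. World frame = base frame: x ahead of the robot, y to its left, z up, the work surface at z = 0. Lengths are in m, angles in rad, forces in N, time in s.
With the tool pointing down it reaches from about 0.425 to 0.875 m from the base axis. Payload 4.7 kg.
Tool frame: the origin (TCP) lies at the very end of the fingers, on their centre line; the grasp point (between the pads) lies 19 mm behind it; z points along the fingers, y is the line along which they close (so a half turn about z gives the same grasp; the last joint's range is limited). The gripper opens to 85 mm and grips with 20 to 120 N. Pads are 22 mm wide; open, the fingers measure 114 mm over their backs; the gripper's body (76 mm by 85 mm) begins 54 mm behind the grasp point. The pads swing forward as they close: fully open they stand 13 mm farther back than shut.
Start: joints at [1.295, 0.321, -0.07, 1.45, 0.023, 1.371, -0.057], TCP at [0.186, -0.623, 0.231] pointing down, gripper open.
Joint ranges: [-2.86, 2.86], [-0.3, 2.09], [-1.38, 1.24], [0.06, 2.45], [-1.56, 4.7], [0.09, 2.05], [-2.69, 2.69]. Speed limits (rad/s): [2.57, 2.57, 3.14, 3.14, 3.14, 3.14, 3.14].

### API

Orientations are given as a unit quaternion [w, x, y, z].
In Python, from bench import get_obs, capture, hand_in gives the robot as it stands.
- The arm moves only by the tool apply_moves, never from a script. Its argument "steps" is a list that holds one entry, the list of rows, each a list of 7 numbers: the shift along the tool's x, y, z in m, then the turn, a rotation vector about the tool's x, y, z in degrees, then the opening, from 0 (shut) to 1 (fully open). A call has 1 to 12 rows; each row shifts and turns the commanded pose from where the row before left it, along the tool's axes as they then stand; what a row does not reach is not made up. A row lasts 1/10 s, in which the tool goes at most 50 mm and 8.59 degrees, less where a joint would pass 70% of its speed; a pose out of reach is approached as far as the arm can. A call with a gripper value outside its range is refused whole. The fingers move at their own pace and stop on an object; "force" is the grip in N (left out, the last holds). Time passes only in rows, so rows that do not move let the fingers close. It gives the time, the measured TCP pose, the force, the opening and the grip force at its end, in the units of the state.
- get_obs(): the state, without advancing time (a new reading comes with each control period).
- capture(name): name is "scene" or "top" or "wrist"; returns a dict with "frame" (480x640x3 uint8, red, green, blue), "fx", "fy", "cx", "cy" (pixels), "R" (3x3) and "t" (3): a world point X has camera coordinates R X + t; the wrist camera has in their place "mount" (4x4, takes a point from camera to tool coordinates, whose origin is the TCP and whose axes are the flange's). Camera axes: x right, y down, z forward; pixel columns grow to the right and rows downward; lengths in m; the calibration is good to about 2 mm. A picture is of the moment at which its call begins: read the wrist's pose just before it. There is no depth.
- hand_in(): hands the job in; it is judged then, once.
The state is a dict: "t": time; "q": joint angles; "dq": joint speeds; "effort": joint torques, N m; "eef_pos": TCP position; "eef_rot": TCP orientation; "wrist_force": force on the tool from outside, world axes, zero at the start; "moment": the same for the moment, N m; "gripper_width": finger opening in m; "gripper_force": force on a finger pad.
Only numpy, scipy, OpenCV 4.12 (cv2) and the standard library are available. Lean on these libraries where they do the work, as an engineer would, in place of code of your own. Each camera call takes 0.05 s, during which the arm holds its last target. There are 200 camera calls.

### The job

Take every wooden coaster off the spray easel and stand it upright on edge in the drying rack between the tines, always leaving at least one empty gap between two coasters so that air gets round them. Put the loose black rubber risers into the white tub and snap the grey lid fully down onto it, so that no dust gets in. Then start the air cleaner at its control box by pressing the large power key, then the middle speed key, then the timer key at the other end, each all the way down and one at a time; leave the glue bottle, block plane, tape measure and sanding block where they are.

Things in the scene. Friction and masses are not known exactly. Their poses are not given: they have to be found in the camera images.
- easel: fixed plywood spray easel; origin: middle of its underside, y along its length, z up. Base 100 x 400 x 12 mm; on it a strip 12 mm thick, its upper edge 77 mm above the bench, leans 25 degrees towards -x. Four places at y = -144, -48, 48, 144 mm: two dowel pegs on the strip's +x face (looking up and away from the robot) carry one coaster, its back on the strip; some places are empty
- coaster0: wooden coaster, disc 90 mm in diameter, 10 mm thick, 45 g; origin: its centre, z along its axis. Starts on the easel at y = -144 mm, leaning with the strip, centre 68 mm above the bench; its upper 32 mm stand clear above the strip, to be pinched across the thickness at the top of the rim. Absent (None) in some runs
- coaster1: wooden coaster, disc 90 mm in diameter, 10 mm thick, 45 g; origin: its centre, z along its axis. Starts on the easel at y = -48 mm, leaning with the strip, centre 68 mm above the bench; its upper 32 mm stand clear above the strip, to be pinched across the thickness at the top of the rim. Absent (None) in some runs
- coaster2: wooden coaster, disc 90 mm in diameter, 10 mm thick, 45 g; origin: its centre, z along its axis. Starts on the easel at y = 48 mm, leaning with the strip, centre 68 mm above the bench; its upper 32 mm stand clear above the strip, to be pinched across the thickness at the top of the rim. Absent (None) in some runs
- coaster3: wooden coaster, disc 90 mm in diameter, 10 mm thick, 45 g; origin: its centre, z along its axis. Starts on the easel at y = 144 mm, leaning with the strip, centre 68 mm above the bench; its upper 32 mm stand clear above the strip, to be pinched across the thickness at the top of the rim. Absent (None) in some runs
- rack: fixed drying rack 232 x 90 mm; origin: middle of the underside, x along the row, z up. Nine pairs of round tines, 8 mm thick, 62 mm high, at y = -25 and 25 mm, x = -96 to 96 mm every 24 mm, make eight gaps 16 mm wide, centred at x = -84 to 84 every 24 mm, empty at first. A coaster stands in a gap on two rails, axis along x, centre at y = 0, z = 58 mm; it may lean a few degrees
- tub: white open plastic tub, loose, 0.25 to 0.4 kg, 100 x 66 x 45 mm (x, y, z), walls 2.5 mm, empty at first. Origin: middle of the underside, z up. At both short ends, near the rim, a spring bead sticks out 3.5 mm; the lid must be forced over both
- lid: grey lid of the tub, loose, 50 g, 113 x 74 mm (x, y), lying right way up. Origin: middle of its lower rim, z up. Flat top at z = 15 mm with a grip bar along x, 60 mm long, 12 mm wide, top at z = 33 mm. 1.5 mm play on the tub, either way round. On the tub it first stops on the beads, origin 41 mm above the tub's; pushed with 10 to 20 N it snaps home at 33 mm
- riser0: loose black rubber riser, a disc 32 mm in diameter, 12 mm high, 12 g, lying flat on the bench; origin: middle of its underside, z up. All the risers fit side by side on the tub's floor. Absent (None) in some runs
- riser1: loose black rubber riser, a disc 32 mm in diameter, 12 mm high, 12 g, lying flat on the bench; origin: middle of its underside, z up. All the risers fit side by side on the tub's floor. Absent (None) in some runs
- riser2: loose black rubber riser, a disc 32 mm in diameter, 12 mm high, 12 g, lying flat on the bench; origin: middle of its underside, z up. All the risers fit side by side on the tub's floor. Absent (None) in some runs
- panel: fixed grey control box of the air cleaner, 150 x 70 x 30 mm; origin: middle of the underside, z up, its three keys in a row along x
- power_key_top (a point): top of the power key (the largest key, 26 mm diameter, at the box's -x end), in the middle of the key's face, 48 mm above the bench; 52 mm from the speed key
- speed_key_top (a point): top of the speed key (18 mm diameter, the middle key), 48 mm above the bench; 46 mm from the timer key
- timer_key_top (a point): top of the timer key (18 mm diameter, at the box's +x end), 48 mm above the bench
- power_key (a joint): travel of the power key: 0 m up, 0.006 m fully down (about 5 N); it springs back
- speed_key (a joint): travel of the speed key: 0 m up, 0.006 m fully down (about 5 N); it springs back
- timer_key (a joint): travel of the timer key: 0 m up, 0.006 m fully down (about 5 N); it springs back
- glue: bystander: glue bottle 56 mm in diameter, 150 mm high; origin under its middle
- plane: bystander: block plane 150 x 45 x 51 mm; origin under its middle
- tape: bystander: tape measure 75 x 40 x 70 mm; origin under its middle
- sander: bystander: cork sanding block 110 x 62 x 30 mm; origin under its middle

How it is judged:
By the outcome, as a careful person would: the job done as asked, in the order asked, and still so for the second after the job is handed in, with the robot touching nothing.
Of coaster0, coaster1, coaster2, coaster3 only 3 to 4 are there at a start; the rules pass over those that are not, and their reading is None.
Of riser0, riser1, riser2 only 2 to 3 are there at a start; the rules pass over those that are not, and their reading is None.
At some moment in a run one of lid, tub may be knocked a few centimetres aside while the robot is not near it.
It also fails if it takes over 210 s, if anything falls off the work surface, if the arm or the gripper's body presses on something with over 40 N, if the wrist force passes 120 N, or if a joint passes its speed limit or range.

## Working session

There is one attempt and no reset: what is moved stays moved. The work goes in short steps, Python scripts to look and compute and a tool call to move; the robot and the scene stay as the last step left them, time stands still between calls to the robot, and variables do not carry over. Pictures are saved under pics/ and viewed, at most 14 in all, crops included, and the job is handed in when it is done.

Besides the shell and the picture viewer there is one more tool, called after "Request:" by a JSON object that holds its "name" and its "arguments", one argument or row to a line. apply_moves: Moves the arm, as the interface text tells. Its arguments: {"type":"object","properties":{"steps":{"type":"array"},"force":{"type":"number"}},"required":["steps"]}

```bash
ls; mkdir -p pics; python3 - <<'E'
from bench import get_obs, capture
import cv2,numpy as np,pickle
o=get_obs(); print(o)
d={}
for n in("scene","top"):
    c=capture(n); d[n]=c; cv2.imwrite(f"pics/{n}0.png",c["frame"][:,:,::-1]); print(n,c["fx"],c["fy"],c["cx"],c["cy"],c["R"],c["t"])
c=capture("wrist"); print(c["mount"],c["fx"])
pickle.dump(d,open("cams.pkl","wb"))
E
```

```text
pics
{'t': 0.0, 'q': array([ 1.29508737,  0.32183678, -0.07006477,  1.45167925,  0.02258518,
        1.37082883, -0.0568934 ]), 'dq': array([-0.00122761, -0.00099557,  0.00024455,  0.00223471,  0.00061416,
       -0.00079616, -0.00037416]), 'effort': array([ 5.24919960e-05, -4.93580890e+01, -3.82518768e-01, -3.14334691e+01,
        1.31094712e-02,  1.13290449e-02,  6.38766906e-07]), 'eef_pos': array([ 0.18553746, -0.6223816 ,  0.23021228]), 'eef_rot': array([-9.64815508e-04,  9.89518116e-01,  1.44405442e-01, -1.87364111e-04]), 'wrist_force': array([0.2744621 , 0.32629704, 0.5281756 ]), 'moment': array([ 0.01782654, -0.0143217 ,  0.03105341]), 'gripper_force': 0.0, 'gripper_width': 0.08533322236088713}
scene 608.9144480595398 608.9144480595398 316.26143058853984 237.50330861572505 [[-0.86602565  0.49967712 -0.01795376]
 [ 0.40675728  0.68318895 -0.60646631]
 [-0.29077153 -0.5325182  -0.79490646]] [ 0.49092045 -0.1558381   1.65900405]
top 471.0226643711622 471.0226643711622 325.5362922014001 246.05807045814066 [[ 0.02875618 -0.99930508  0.02371576]
 [-0.9942221  -0.03104849 -0.10275414]
 [ 0.10341908 -0.02062392 -0.99442403]] [-0.06764554  0.54825477  1.08817548]
[[ 5.71485023e-04 -9.61441650e-01 -2.75008412e-01  7.07656711e-02]
 [ 9.99999385e-01  8.10752307e-04 -7.56363640e-04 -6.39001132e-04]
 [ 9.50163211e-04 -2.75007811e-01  9.61441522e-01 -1.43065098e-01]
 [ 0.00000000e+00  0.00000000e+00  0.00000000e+00  1.00000000e+00]] 405.4219562394739
```

View pics/scene0.png

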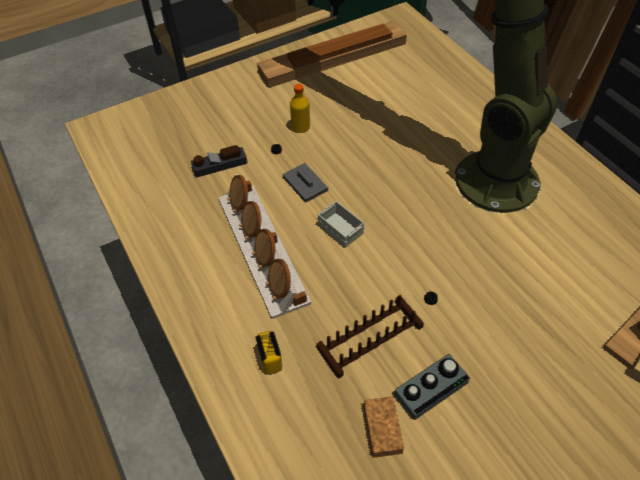

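View pics/top0.png

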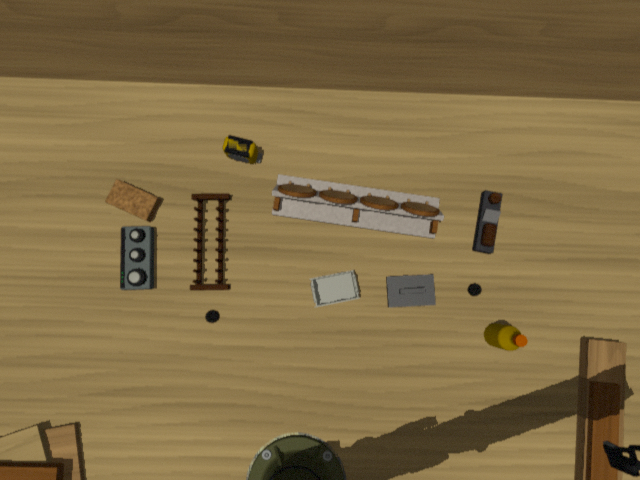

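The two views show four coasters on the easel and two risers: top view (212,316) and (474,290), which match scene view (431,298) and (276,149). In the top view the rack is at about (211,242), the panel at (138,258), the tub at (336,289) and the lid at (411,291).

```bash
cat > h.py <<'E'
import numpy as np,cv2,pickle
from scipy.spatial.transform import Rotation as Ro
from bench import get_obs,capture
def RT(q): return Ro.from_quat(np.r_[q[1:],q[0]])
def cam(name):
    o=get_obs(); c=capture(name)
    if name=="wrist":
        R=RT(o["eef_rot"]).as_matrix(); M=np.array(c["mount"]); Rc=R@M[:3,:3]; p=R@M[:3,3]+o["eef_pos"]
        c["R"]=Rc.T; c["t"]=-Rc.T@p
    return c
def ray(c,u,v,z):
    R=np.array(c["R"]);C=-R.T@np.array(c["t"])
    d=R.T@np.array([(u-c["cx"])/c["fx"],(v-c["cy"])/c["fy"],1]); return C+d*(z-C[2])/d[2]
def proj(c,X):
    p=np.array(c["R"])@np.array(X).T+np.array(c["t"])[:,None] if np.ndim(X)>1 else np.array(c["R"])@X+c["t"]
    return np.array([c["fx"]*p[0]/p[2]+c["cx"],c["fy"]*p[1]/p[2]+c["cy"]]).T
def snap(name,fn):
    c=cam(name); cv2.imwrite("pics/"+fn+".png",c["frame"][:,:,::-1]); pickle.dump(c,open(fn+".pkl","wb")); return c
def go(pos,R):
    "total tool-frame shift and rotvec(deg) from the present pose to the target"
    o=get_obs(); A=RT(o["eef_rot"]); print("shift",np.round(A.inv().apply(np.array(pos)-o["eef_pos"])*1e3,1),"mm rot",np.round((A.inv()*R).as_rotvec(degrees=True),2))
def tool(yaw,tilt=0):
    "down-pointing tool, x axis at yaw(deg); then tilt"
    return Ro.from_euler('z',yaw,degrees=True)*Ro.from_euler('x',180,degrees=True)
E
python3 - <<'E'
from h import *
d=pickle.load(open("cams.pkl","rb"));t=d["top"];s=d["scene"]
for n,u,v,z in [("easelA",275,215,.012),("easelB",435,237,.012),("easelC",442,195,.012),("easelD",278,177,.012),("rack1",192,290,.02),("rack2",230,290,.02),("rack3",230,195,.02),("rack4",192,195,.02),("tub",336,289,.045),("lid",411,291,.015),("r0",212,316,.012),("r1",474,290,.012),("pw",137,277,.048),("sp",137,255,.048),("ti",137,235,.048),("glue",495,335,0),("plane",488,222,.03)]:
    print(n,ray(t,u,v,z)[:2].round(3))
print(ray(s,431,297,.012),ray(s,276,148,.012),ray(s,340,215,.045))
E
```

```text
easelA [0.623 0.073]
easelB [ 0.582 -0.316]
easelC [ 0.686 -0.333]
easelD [0.717 0.069]
rack1 [0.437 0.26 ]
rack2 [0.44  0.171]
rack3 [0.667 0.182]
rack4 [0.664 0.273]
tub [ 0.449 -0.078]
lid [ 0.45  -0.259]
r0 [0.378 0.211]
r1 [ 0.457 -0.411]
pw [0.463 0.38 ]
sp [0.514 0.383]
ti [0.56  0.386]
glue [ 0.351 -0.466]
plane [ 0.62 -0.44]
[0.38113231 0.21548253 0.012     ] [ 0.46263193 -0.40954914  0.012     ] [ 0.44916661 -0.08249313  0.045     ]
```

Request:
{"name": "apply_moves", "arguments": {
  "steps": [
    [[0, 0, -0.015, 0, 0, -8.42, 1], [0, 0, -0.015, 0, 0, -8.42, 1], [0, 0, -0.015, 0, 0, -8.42, 1], [0, 0, -0.015, 0, 0, -8.42, 1], [0, 0, -0.015, 0, 0, -8.42, 1], [0, 0, -0.015, 0, 0, -8.42, 1], [0, 0, -0.015, 0, 0, -8.42, 1], [0, 0, -0.015, 0, 0, -8.42, 1]]
  ]
}}

```text
t: 0.95
eef_pos: [0.1856, -0.6227, 0.3515]
eef_rot: [-0.0, 0.741, 0.671, 0.0]
wrist_force: [0.1, 0.3, -0.3]
gripper_width: 0.0856
gripper_force: 0.0
```

Request:
{"name": "apply_moves", "arguments": {
  "steps": [
    [[0.038, 0.0257, 0, 0, 0, 0, 0.4], [0.038, 0.0257, 0, 0, 0, 0, 0.4], [0.038, 0.0257, 0, 0, 0, 0, 0.4], [0.038, 0.0257, 0, 0, 0, 0, 0.4], [0.038, 0.0257, 0, 0, 0, 0, 0.4], [0.038, 0.0257, 0, 0, 0, 0, 0.4], [0.038, 0.0257, 0, 0, 0, 0, 0.4], [0.038, 0.0257, 0, 0, 0, 0, 0.4], [0.038, 0.0257, 0, 0, 0, 0, 0.4], [0.038, 0.0257, 0, 0, 0, 0, 0.4], [0.038, 0.0257, 0, 0, 0, 0, 0.4], [0.038, 0.0257, 0, 0, 0, 0, 0.4]]
  ]
}}

```text
t: 2.15
eef_pos: [0.5411, -0.2004, 0.3512]
eef_rot: [0.0, 0.744, 0.669, -0.0]
wrist_force: [-0.2, -0.8, -0.6]
gripper_width: 0.0342
gripper_force: 0.0
```

Request:
{"name": "apply_moves", "arguments": {
  "steps": [
    [[0.038, 0.026, 0, 0, 0, 0, 0.4], [0.038, 0.026, 0, 0, 0, 0, 0.4], [0, 0, 0, 0, 0, 0, 0.4], [0, 0, 0, 0, 0, 0, 0.4]]
  ]
}}

```text
t: 2.55
eef_pos: [0.6004, -0.1303, 0.3506]
eef_rot: [-0.001, 0.742, 0.67, -0.0]
wrist_force: [1.0, -0.4, 0.1]
gripper_width: 0.0342
gripper_force: 0.0
```

```bash
python3 - <<'E'
from h import *
c=snap("wrist","w1"); print(get_obs()["eef_pos"],proj(c,np.array([[.652,-.128,.012],[.552,.221,0]])))
E
```

```text
[ 0.59979584 -0.13220276  0.35077867] [[ 357.4567787   182.23278316]
 [ 229.35338899 -162.05496445]]
```

View pics/w1.png

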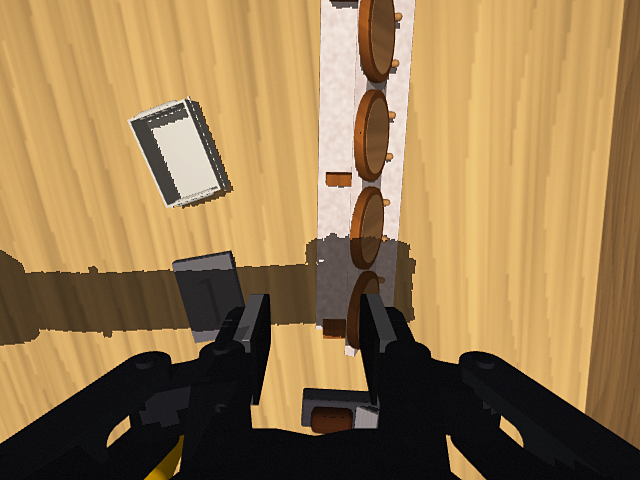

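The wrist view shows the second coaster at about (372,136), the third at (367,228), the first at (378,38) cut off at the top, the tub at (180,153) and the lid at (208,297). I'll fit the easel's pose from the coaster outlines.

```bash
cat >> h.py <<'E'
from scipy.optimize import least_squares
YS=[-.144,-.048,.048,.144]; a=np.linspace(0,2*np.pi,60,endpoint=False)
DISC=np.vstack([np.c_[.045*np.cos(a),.045*np.sin(a),0*a+h] for h in(-.005,.005)])
def coaster(p,i):
    "pose of coaster i from easel-line p=(x,y,yaw rad): centre, rotation (z axis = disc normal)"
    Z=Ro.from_euler('z',p[2]); return np.array([p[0],p[1],.068])+Z.apply([0,YS[i],0]), Z*Ro.from_euler('y',65,degrees=True)
E
python3 - <<'E'
from h import *
d=pickle.load(open("cams.pkl","rb")); w=pickle.load(open("w1.pkl","rb"))
def boxes(c,roi,amin):
    u0,v0,u1,v1=roi; f=c["frame"][v0:v1,u0:u1]; hsv=cv2.cvtColor(f,cv2.COLOR_RGB2HSV)
    m=((hsv[...,0]<14)&(hsv[...,1]>120)).astype(np.uint8)
    n,_,st,_=cv2.connectedComponentsWithStats(m); return [(s[0]+u0,s[1]+v0,s[0]+s[2]+u0,s[1]+s[3]+v0,s[4]) for s in st[1:] if s[4]>amin]
print(boxes(w,(340,0,420,360),300)); print(boxes(d["top"],(270,170,445,240),80)); print(boxes(d["scene"],(220,165,310,310),100))
def bb(c,p,i):
    C,R=coaster(p,i); q=proj(c,R.apply(DISC)+C); return np.r_[q.min(0),q.max(0)]
meas=[(w,2,[354,90,390,182]),(w,1,[351,186,384,270])]
f=lambda p:np.concatenate([bb(c,p,i)-m for c,i,m in meas])
r=least_squares(f,[.65,-.128,-.1]); print(r.x,np.degrees(r.x[2]),r.fun.round(1))
for i in range(4): print(i,bb(d["top"],r.x,i).round(0),bb(d["scene"],r.x,i).round(0),bb(w,r.x,i).round(0),coaster(r.x,i)[0])
E
```

```text
[(np.int32(358), np.int32(0), np.int32(394), np.int32(83), np.int32(1195)), (np.int32(354), np.int32(89), np.int32(391), np.int32(181), np.int32(1352)), (np.int32(350), np.int32(187), np.int32(384), np.int32(270), np.int32(1135)), (np.int32(347), np.int32(271), np.int32(379), np.int32(349), np.int32(843))]
[]
[(np.int32(232), np.int32(175), np.int32(290), np.int32(298), np.int32(658))]
[ 0.66108933 -0.12352768 -0.11222146] -6.429816203007547 [-0.2 -0.6  0.2 -0.1 -0.8  0.3  1.1  0.5]
0 [400. 199. 440. 214.] [228. 174. 247. 209.] [347. 270. 381. 350.] [ 0.64496334 -0.26662189  0.068     ]
1 [359. 193. 399. 208.] [240. 200. 260. 237.] [350. 186. 385. 271.] [ 0.655714   -0.17122575  0.068     ]
2 [318. 188. 358. 202.] [253. 228. 275. 266.] [354.  89. 390. 182.] [ 0.66646466 -0.07582961  0.068     ]
3 [277. 182. 317. 196.] [267. 258. 290. 297.] [358. -24. 396.  84.] [0.67721533 0.01956653 0.068     ]
```

Request:
{"name": "apply_moves", "arguments": {
  "steps": [
    [[0.041, -0.0155, -0.001, 0, 0, -1, 0.4], [0.041, -0.0155, -0.001, 0, 0, -1, 0.4], [0.041, -0.0155, -0.001, 0, 0, -1, 0.4], [0.041, -0.0155, -0.001, 0, 0, -1, 0.4], [0.041, -0.0155, -0.001, 0, 0, -1, 0.4], [0.041, -0.0155, -0.001, 0, 0, -1, 0.4], [0.041, -0.0155, -0.001, 0, 0, -1, 0.4], [0.041, -0.0155, -0.001, 0, 0, -1, 0.4], [0.041, -0.0155, -0.001, 0, 0, -1, 0.4], [0, 0, 0, 0, 0, 0, 0.4], [0, 0, 0, 0, 0, 0, 0.4]]
  ]
}}

```text
t: 3.7
eef_pos: [0.4739, 0.2408, 0.3605]
eef_rot: [0.001, 0.689, 0.725, -0.0]
wrist_force: [0.0, -0.8, -0.6]
gripper_width: 0.0344
gripper_force: 0.0
```

```bash
python3 - <<'E'
from h import *
c=snap("wrist","w2"); o=get_obs();print(o["eef_pos"],o["eef_rot"],np.abs(o["dq"]).max())
E
```

```text
[0.47469235 0.23940715 0.36024626] [ 8.96536095e-04  6.89724253e-01  7.24071468e-01 -4.00092036e-04] 0.023602100960743888
```

View pics/w2.png

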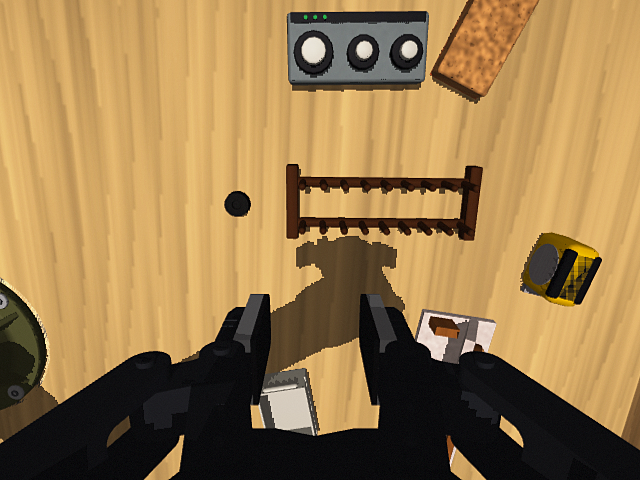

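Panel keys are at (314,50), (364,50) and (409,49), the riser at (237,203), and the rack spans (288–480, 165–240). I'll zoom in on the tines.

```bash
python3 - <<'E'
from h import *
c=pickle.load(open("w2.pkl","rb"))
f=c["frame"][155:245,280:490,::-1]; cv2.imwrite("pics/w2rack.png",cv2.resize(f,None,fx=3.8,fy=3.8,interpolation=cv2.INTER_CUBIC))
g=cv2.cvtColor(c["frame"],cv2.COLOR_RGB2GRAY)
for n,u,v in(("pw",314,50),("sp",364,50),("ti",409,49)):
    m=np.zeros_like(g);m[v-25:v+25,u-25:u+25]=(g[v-25:v+25,u-25:u+25]>185); 
    nn,_,s,ce=cv2.connectedComponentsWithStats(m); k=1+s[1:,4].argmax(); print(n,ce[k],s[k],ray(c,*ce[k],.048).round(4))
m=np.zeros_like(g);m[185:222,217:257]=g[185:222,217:257]<40
nn,_,s,ce=cv2.connectedComponentsWithStats(m); k=1+s[1:,4].argmax(); print("riser0",ce[k],s[k],ray(c,*ce[k],.008).round(4))
E
```

```text
pw [312.99132321  49.67895879] [302  37  23  26 461] [0.466  0.3867 0.048 ]
sp [363.98522167  49.16256158] [357  41  15  17 203] [0.5183 0.3899 0.048 ]
ti [408.95049505  48.85148515] [402  41  15  17 202] [0.5645 0.3926 0.048 ]
riser0 [237.27744511 203.27944112] [225 191  26  25 501] [0.3809 0.2147 0.008 ]
```

View pics/w2rack.png

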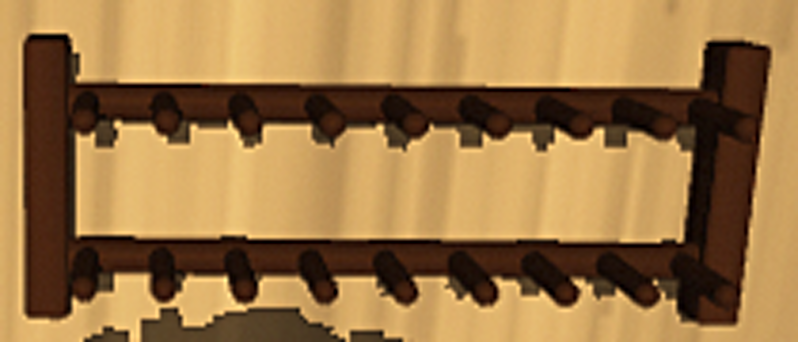

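Tine tops in the crop run from (85,124) to (745,126) in the upper row and from (84,291) to (720,297) in the lower row.

```bash
python3 - <<'E'
from h import *
c=pickle.load(open("w2.pkl","rb"))
U=[(85,121),(165,122),(248,125),(330,122),(416,122),(497,122),(579,122),(662,124),(745,125)]
L=[(84,289),(163,290),(243,290),(324,290),(405,291),(485,292),(566,292),(646,293),(721,295)]
M=np.array(U+L)/3.8+[280,155]
X=np.array([[x,y] for y in(.025,-.025) for x in np.arange(-4,5)*.024])
def f(p,z=None):
    Z=Ro.from_euler('z',p[2]); W=Z.apply(np.c_[X,np.full(18,p[3] if len(p)>3 else .062)])+[p[0],p[1],0]
    return (proj(c,W)-M).ravel()
for p0 in([.552,.221,.05],[.552,.221,.05,.062]):
    r=least_squares(f,p0,loss='soft_l1'); print(r.x.round(4),np.degrees(r.x[2]),np.abs(f(r.x)).round(1).reshape(-1,2).tolist() if len(p0)<4 else "")
    o=least_squares
p=least_squares(f,[.552,.221,.05],loss='soft_l1').x
d=pickle.load(open("cams.pkl","rb"))
Z=Ro.from_euler('z',p[2]); 
print("end bar corners proj top",proj(d["top"],Z.apply([[-.116,.045,.02],[-.116,-.045,.02],[.116,-.045,.02],[.116,.045,.02]])+[p[0],p[1],0]).round(1))
print(proj(c,Z.apply([[-.116,.045,.02],[-.116,-.045,.02],[.116,-.045,.02],[.116,.045,.02]])+[p[0],p[1],0]).round(1))
E
```

```text
[0.557  0.2265 0.0454] 2.603269339408594 [[1.4, 0.1], [0.4, 0.2], [0.3, 0.9], [0.2, 0.1], [0.5, 0.2], [0.2, 0.3], [0.6, 0.5], [0.7, 0.1], [0.8, 0.0], [1.0, 0.1], [0.4, 0.0], [0.2, 0.1], [0.1, 0.2], [0.1, 0.1], [0.1, 0.0], [0.1, 0.1], [0.4, 0.1], [1.9, 0.5]]
[0.5578 0.2257 0.0456 0.058 ] 2.6112658776509896 
end bar corners proj top [[189.3 289.1]
 [227.7 288.5]
 [228.2 191.8]
 [190.5 192.2]]
[[285.  164.5]
 [286.  238.3]
 [473.2 239.3]
 [482.  165.8]]
```

```bash
cat >> h.py <<'E'
EAS=[0.66109,-0.12353,-0.11222]; RACK=[.557,.2265,.0454]
def down(yaw): return Ro.from_euler('z',yaw,degrees=True)*Ro.from_euler('x',180,degrees=True)
def grasp(i,back=0):
    C,R=coaster(EAS,i); ex=Ro.from_euler('z',EAS[2]).apply([1,0,0]); t=np.radians(25)
    u=-np.sin(t)*ex+np.cos(t)*np.array([0,0,1]); return C+(.019+back)*u, down(90+np.degrees(EAS[2]))*Ro.from_euler('x',-25,degrees=True)
def slot(g,z): return np.r_[np.array([RACK[0],RACK[1]])+g*np.array([np.cos(RACK[2]),np.sin(RACK[2])]),z], down(90+np.degrees(RACK[2]))
def plan(*wps):
    o=get_obs(); A=RT(o["eef_rot"]); p=o["eef_pos"]
    for pos,R in wps:
        rv=(A.inv()*R).as_rotvec(degrees=True); s=R.inv().apply(np.array(pos)-p); n1=int(np.ceil(np.linalg.norm(rv)/8.4)); n2=int(np.ceil(np.linalg.norm(s)/.048))
        print("rot %d x %s | shift total %s = %d x %s"%(n1,(rv/max(n1,1)).round(2),(s*1e3).round(1),n2,(s/max(n2,1)).round(4))); A=R;p=np.array(pos)
E
python3 - <<'E'
from h import *
g,R=grasp(3,.08); print(g)
plan(grasp(3,.08),grasp(3))
E
```

```text
[0.63563975 0.02424958 0.15772447]
rot 4 x [-6.22 -0.48  2.27] | shift total [-195.8   81.2  261.3] = 8 x [-0.0245  0.0101  0.0327]
rot 0 x [0. 0. 0.] | shift total [-0. -0. 80.] = 2 x [-0.   -0.    0.04]
```

Request:
{"name": "apply_moves", "arguments": {
  "steps": [
    [[0, 0, 0, -6.22, -0.48, 2.27, 0.4], [0, 0, 0, -6.22, -0.48, 2.27, 0.4], [0, 0, 0, -6.22, -0.48, 2.27, 0.4], [0, 0, 0, -6.22, -0.48, 2.27, 0.4], [-0.0245, 0.0101, 0.0327, 0, 0, 0, 0.4], [-0.0245, 0.0101, 0.0327, 0, 0, 0, 0.4], [-0.0245, 0.0101, 0.0327, 0, 0, 0, 0.4], [-0.0245, 0.0101, 0.0327, 0, 0, 0, 0.4], [-0.0245, 0.0101, 0.0327, 0, 0, 0, 0.4], [-0.0245, 0.0101, 0.0327, 0, 0, 0, 0.4], [-0.0245, 0.0101, 0.0327, 0, 0, 0, 0.4], [-0.0245, 0.0101, 0.0327, 0, 0, 0, 0.4]]
  ]
}}

```text
t: 4.95
eef_pos: [0.6357, 0.0218, 0.1556]
eef_rot: [0.161, 0.729, 0.65, 0.144]
wrist_force: [0.0, -0.2, 0.5]
gripper_width: 0.034
gripper_force: 0.0
```

Request:
{"name": "apply_moves", "arguments": {
  "steps": [
    [[0, 0, 0, 0, 0, 0, 0.4], [0, 0, 0, 0, 0, 0, 0.4]]
  ]
}}

```text
t: 5.15
eef_pos: [0.6346, 0.0233, 0.1554]
eef_rot: [0.16, 0.729, 0.65, 0.143]
wrist_force: [-0.3, 1.0, 0.5]
gripper_width: 0.0343
gripper_force: 0.0
```

```bash
python3 - <<'E'
from h import *
plan(grasp(3))
c=snap("wrist","w3")
E
```

```text
rot 1 x [-0.23 -0.02 -0.18] | shift total [ 1.1  1.8 78.3] = 2 x [0.0005 0.0009 0.0391]
```

View pics/w3.png

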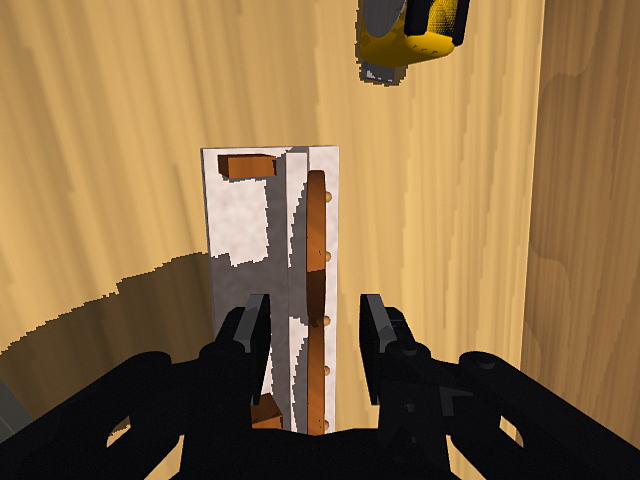

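The coaster is edge-on at columns 306–326, centred between the fingers whose midline is at 315. I'll descend, close and lift along the disc plane.

Request:
{"name": "apply_moves", "arguments": {
  "steps": [
    [[0, 0, 0.02, 0, 0, 0, 0.4], [0, 0.001, 0.02, 0, 0, 0, 0.4], [0, 0, 0.02, 0, 0, 0, 0.4], [0, 0, 0.018, 0, 0, 0, 0.4], [0, 0, 0, 0, 0, 0, 0.4], [0, 0, 0, 0, 0, 0, 0], [0, 0, 0, 0, 0, 0, 0], [0, 0, 0, 0, 0, 0, 0], [0, 0, 0, 0, 0, 0, 0], [0, 0, 0, 0, 0, 0, 0]]
  ],
  "force": 40
}}

```text
t: 6.2
eef_pos: [0.6694, 0.024, 0.0884]
eef_rot: [0.161, 0.727, 0.652, 0.145]
wrist_force: [-4.9, 1.1, 5.6]
gripper_width: 0.0091
gripper_force: 44.9
```

```bash
python3 - <<'E'
from h import *
plan(grasp(3));o=get_obs();print(o["gripper_width"],o["gripper_force"],o["wrist_force"])
E
```

```text
rot 1 x [ 0.07 -0.16  0.16] | shift total [-3.5 -1.1  3. ] = 1 x [-0.0035 -0.0011  0.003 ]
0.009146691614422893 44.89824414253235 [-4.9369735   1.08353164  5.61018432]
```

Request:
{"name": "apply_moves", "arguments": {
  "steps": [
    [[0, 0, -0.02, 0, 0, 0, 0], [0, 0, -0.03, 0, 0, 0, 0], [0, 0, -0.04, 0, 0, 0, 0], [0, 0, -0.03, 0, 0, 0, 0], [0, 0, 0, 0, 0, 0, 0], [0, 0, 0, 0, 0, 0, 0]]
  ]
}}

```text
t: 6.8
eef_pos: [0.6184, 0.0284, 0.1962]
eef_rot: [0.161, 0.727, 0.651, 0.145]
wrist_force: [-0.6, 0.5, -1.0]
gripper_width: 0.0088
gripper_force: 43.7
```

```bash
python3 - <<'E'
from h import *
print(get_obs()["gripper_width"]); plan(slot(.084,.20))
E
```

```text
0.008775475384093302
rot 4 x [ 6.24  0.48 -2.18] | shift total [200.7  31.6  -3.8] = 5 x [ 0.0401  0.0063 -0.0008]
```

Request:
{"name": "apply_moves", "arguments": {
  "steps": [
    [[0, 0, 0, 6.24, 0.48, -2.18, 0], [0, 0, 0, 6.24, 0.48, -2.18, 0], [0, 0, 0, 6.24, 0.48, -2.18, 0], [0, 0, 0, 6.24, 0.48, -2.18, 0], [0.04, 0.0063, 0, 0, 0, 0, 0], [0.04, 0.0063, -0.002, 0, 0, 0, 0], [0.04, 0.0063, -0.002, 0, 0, 0, 0], [0.04, 0.0063, 0, 0, 0, 0, 0], [0.04, 0.0063, 0, 0, 0, 0, 0], [0, 0, 0, 0, 0, 0, 0], [0, 0, 0, 0, 0, 0, 0], [0, 0, 0, 0, 0, 0, 0]]
  ]
}}

```text
t: 8.0
eef_pos: [0.6408, 0.2282, 0.1977]
eef_rot: [-0.001, 0.691, 0.723, -0.001]
wrist_force: [-0.6, -1.1, -0.4]
gripper_width: 0.0091
gripper_force: 43.7
```

```bash
python3 - <<'E'
from h import *
plan(slot(.084,.20))
c=snap("wrist","w4"); o=get_obs(); R=RT(o["eef_rot"]); 
# held disc: centre 22 mm beyond tip, axis tool y
D=np.c_[DISC[:,0],DISC[:,2],DISC[:,1]+.022]; q=proj(c,R.apply(D)+o["eef_pos"]); print("pred disc",q.min(0),q.max(0))
b=slot(0,0); X=np.array([[s*.025,x] for s in(1,-1) for x in np.arange(-4,5)*.024])
Z=Ro.from_euler('z',RACK[2]); print(proj(c,Z.apply(np.c_[X[:,1],X[:,0],np.full(18,.062)])+[RACK[0],RACK[1],0]).round(0).tolist())
cv2.imwrite("pics/w4c.png",cv2.resize(c["frame"][100:400,120:520,::-1],None,fx=2,fy=2,interpolation=cv2.INTER_CUBIC))
E
```

```text
rot 1 x [-0.2   0.03 -0.08] | shift total [ 2.1  0.2 -2.3] = 1 x [ 0.0021  0.0002 -0.0023]
pred disc [297.9531243  192.22467969] [328.47268355 406.04022095]
[[54.0, 192.0], [89.0, 192.0], [123.0, 192.0], [158.0, 192.0], [193.0, 192.0], [228.0, 192.0], [262.0, 192.0], [297.0, 192.0], [332.0, 192.0], [66.0, 261.0], [99.0, 261.0], [132.0, 261.0], [166.0, 261.0], [199.0, 261.0], [232.0, 261.0], [265.0, 261.0], [298.0, 261.0], [331.0, 261.0]]
```

View pics/w4c.png

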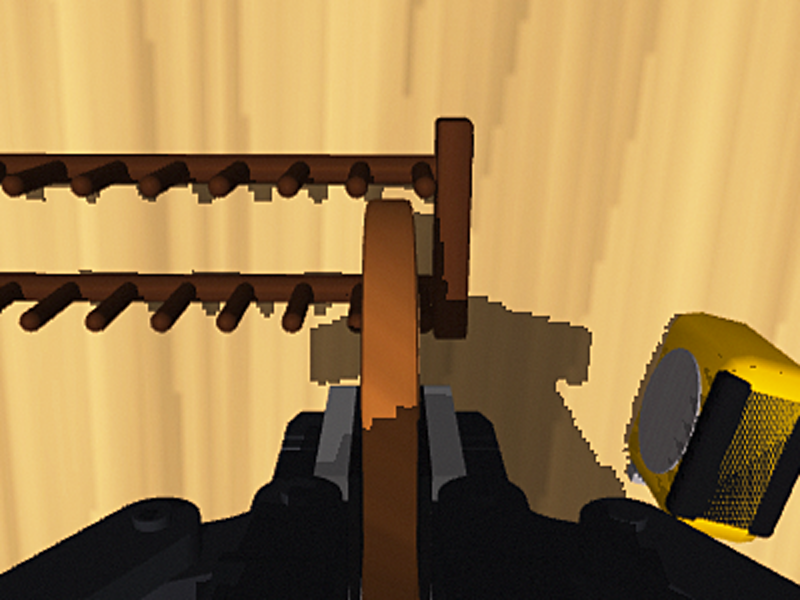

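The held coaster is centred at column 315 and the gap between tines at 316, so it lines up to within a millimetre. Lowering now.

Request:
{"name": "apply_moves", "arguments": {
  "steps": [
    [[0.005, 0.0005, 0.02, 0, 0, 0, 0], [0, 0, 0.025, 0, 0, 0, 0], [0, 0, 0.02, 0, 0, 0, 0], [0, 0, 0.02, 0, 0, 0, 0], [0, 0, 0.015, 0, 0, 0, 0], [0, 0, 0.014, 0, 0, 0, 0], [0, 0, 0, 0, 0, 0, 0], [0, 0, 0, 0, 0, 0, 0]]
  ]
}}

```text
t: 8.85
eef_pos: [0.6411, 0.2351, 0.0858]
eef_rot: [-0.001, 0.691, 0.723, 0.0]
wrist_force: [0.8, 0.3, -0.1]
gripper_width: 0.0093
gripper_force: 43.7
```

Request:
{"name": "apply_moves", "arguments": {
  "steps": [
    [[0, 0, 0.003, 0, 0, 0, 0], [0, 0, 0.002, 0, 0, 0, 0], [0, 0, 0, 0, 0, 0, 0]]
  ]
}}

```text
t: 9.15
eef_pos: [0.6416, 0.2357, 0.0823]
eef_rot: [-0.0, 0.691, 0.723, 0.001]
wrist_force: [-0.6, -1.4, 3.6]
gripper_width: 0.0094
gripper_force: 44.3
```

Request:
{"name": "apply_moves", "arguments": {
  "steps": [
    [[0, 0, 0, 0, 0, 0, 0.15], [0, 0, 0, 0, 0, 0, 0.25], [0, 0, 0, 0, 0, 0, 0.3], [0, 0, 0, 0, 0, 0, 0.3], [0, 0, -0.02, 0, 0, 0, 0.3], [0, 0, -0.04, 0, 0, 0, 0.3], [0, 0, -0.04, 0, 0, 0, 0.4], [0, 0, -0.04, 0, 0, 0, 0.4], [0, 0, 0, 0, 0, 0, 0.4], [0, 0, 0, 0, 0, 0, 0.4]]
  ]
}}

```text
t: 10.15
eef_pos: [0.6414, 0.2355, 0.2218]
eef_rot: [-0.0, 0.691, 0.723, 0.001]
wrist_force: [0.0, -0.9, -1.3]
gripper_width: 0.0342
gripper_force: 0.0
```

```bash
python3 - <<'E'
from h import *
plan(grasp(2,.08)); c=snap("wrist","w5")
E
```

```text
rot 4 x [-6.22 -0.52  2.22] | shift total [-306.5  -10.9   65.7] = 7 x [-0.0438 -0.0016  0.0094]
```

View pics/w5.png

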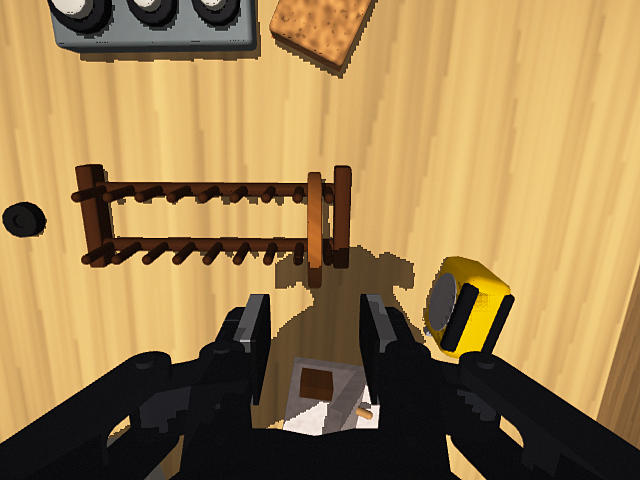

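The coaster stands upright in the end gap at (315,230). Next is coaster 2.

Request:
{"name": "apply_moves", "arguments": {
  "steps": [
    [[0, 0, 0, -6.22, -0.52, 2.22, 0.4], [0, 0, 0, -6.22, -0.52, 2.22, 0.4], [0, 0, 0, -6.22, -0.52, 2.22, 0.4], [0, 0, 0, -6.22, -0.52, 2.22, 0.4], [-0.0438, -0.0016, 0.0094, 0, 0, 0, 0.4], [-0.0438, -0.0016, 0.0094, 0, 0, 0, 0.4], [-0.0438, -0.0016, 0.0094, 0, 0, 0, 0.4], [-0.0438, -0.0016, 0.0094, 0, 0, 0, 0.4], [-0.0438, -0.0016, 0.0094, 0, 0, 0, 0.4], [-0.0438, -0.0016, 0.0094, 0, 0, 0, 0.4], [-0.0438, -0.0016, 0.0094, 0, 0, 0, 0.4], [0, 0, 0, 0, 0, 0, 0.4]]
  ]
}}

```text
t: 11.4
eef_pos: [0.6204, -0.0805, 0.1521]
eef_rot: [0.16, 0.732, 0.647, 0.139]
wrist_force: [0.1, -0.0, -0.6]
gripper_width: 0.0337
gripper_force: 0.0
```

Request:
{"name": "apply_moves", "arguments": {
  "steps": [
    [[0, 0, 0, 0, 0, 0, 0.4], [0, 0, 0, 0, 0, 0, 0.4]]
  ]
}}

```text
t: 11.6
eef_pos: [0.6236, -0.0702, 0.1555]
eef_rot: [0.16, 0.728, 0.651, 0.143]
wrist_force: [0.5, 0.9, 0.5]
gripper_width: 0.0342
gripper_force: 0.0
```

```bash
python3 - <<'E'
from h import *
plan(grasp(2))
E
```

```text
rot 1 x [-0.23 -0.02  0.09] | shift total [-0.8  2.2 78.5] = 2 x [-0.0004  0.0011  0.0393]
```

Request:
{"name": "apply_moves", "arguments": {
  "steps": [
    [[-0.001, 0, 0.02, 0, 0, 0, 0.4], [-0.001, 0.001, 0.02, 0, 0, 0, 0.4], [-0.001, 0, 0.02, 0, 0, 0, 0.4], [0, 0, 0.018, 0, 0, 0, 0.4], [0, 0, 0, 0, 0, 0, 0.4], [0, 0, 0, 0, 0, 0, 0], [0, 0, 0, 0, 0, 0, 0], [0, 0, 0, 0, 0, 0, 0], [0, 0, 0, 0, 0, 0, 0], [0, 0, 0, 0, 0, 0, 0]]
  ],
  "force": 40
}}

```text
t: 12.6
eef_pos: [0.6577, -0.0778, 0.0873]
eef_rot: [0.161, 0.728, 0.651, 0.144]
wrist_force: [-2.1, 2.1, 3.8]
gripper_width: 0.0093
gripper_force: 44.5
```

Request:
{"name": "apply_moves", "arguments": {
  "steps": [
    [[0, 0, -0.02, 0, 0, 0, 0], [0, 0, -0.03, 0, 0, 0, 0], [0, 0, -0.04, 0, 0, 0, 0], [0, 0, -0.03, 0, 0, 0, 0], [0, 0, 0, 0, 0, 0, 0], [0, 0, 0, 0, 0, 0, 0]]
  ]
}}

```text
t: 13.2
eef_pos: [0.607, -0.0734, 0.1956]
eef_rot: [0.162, 0.728, 0.65, 0.143]
wrist_force: [0.2, -0.4, -1.0]
gripper_width: 0.0094
gripper_force: 43.9
```

```bash
python3 - <<'E'
from h import *
plan(slot(.036,.20))
E
```

```text
rot 4 x [ 6.22  0.52 -2.23] | shift total [ 3.019e+02 -3.000e-01 -4.400e+00] = 7 x [ 0.0431 -0.     -0.0006]
```

Request:
{"name": "apply_moves", "arguments": {
  "steps": [
    [[0, 0, 0, 6.22, 0.52, -2.23, 0], [0, 0, 0, 6.22, 0.52, -2.23, 0], [0, 0, 0, 6.22, 0.52, -2.23, 0], [0, 0, 0, 6.22, 0.52, -2.23, 0], [0.043, 0, 0, 0, 0, 0, 0], [0.043, 0, -0.002, 0, 0, 0, 0], [0.043, 0, -0.002, 0, 0, 0, 0], [0.043, 0, 0, 0, 0, 0, 0], [0.043, 0, 0, 0, 0, 0, 0], [0.043, 0, 0, 0, 0, 0, 0], [0.041, 0, 0, 0, 0, 0, 0], [0, 0, 0, 0, 0, 0, 0]]
  ]
}}

```text
t: 14.4
eef_pos: [0.5899, 0.2345, 0.1971]
eef_rot: [-0.004, 0.687, 0.727, 0.0]
wrist_force: [-0.2, 0.4, -1.0]
gripper_width: 0.0088
gripper_force: 43.8
```

Request:
{"name": "apply_moves", "arguments": {
  "steps": [
    [[0, 0, 0, 0, 0, 0, 0], [0, 0, 0, 0, 0, 0, 0], [0, 0, 0, 0, 0, 0, 0]]
  ]
}}

```text
t: 14.7
eef_pos: [0.5937, 0.2237, 0.1983]
eef_rot: [-0.001, 0.692, 0.722, -0.001]
wrist_force: [0.8, -0.5, -0.2]
gripper_width: 0.0092
gripper_force: 43.8
```

```bash
python3 - <<'E'
from h import *
for i in range(3): plan(slot(.036,.083)); c=capture("wrist")
c=snap("wrist","w6")
E
```

```text
rot 1 x [-0.14  0.   -0.12] | shift total [  4.5  -0.6 115.3] = 3 x [ 0.0015 -0.0002  0.0384]
rot 1 x [-0.11 -0.02 -0.11] | shift total [  4.2  -0.6 115.7] = 3 x [ 0.0014 -0.0002  0.0386]
rot 1 x [-0.09 -0.03 -0.09] | shift total [  3.9  -0.6 115.9] = 3 x [ 0.0013 -0.0002  0.0386]
```

Request:
{"name": "apply_moves", "arguments": {
  "steps": [
    [[0, 0, 0.02, 0, 0, 0, 0], [0, 0, 0.025, 0, 0, 0, 0], [0, 0, 0.02, 0, 0, 0, 0], [0, 0, 0.02, 0, 0, 0, 0], [0, 0, 0.015, 0, 0, 0, 0], [0, 0, 0.014, 0, 0, 0, 0], [0, 0, 0.002, 0, 0, 0, 0], [0, 0, 0, 0, 0, 0, 0]]
  ]
}}

```text
t: 15.7
eef_pos: [0.5931, 0.2261, 0.0832]
eef_rot: [-0.001, 0.691, 0.723, -0.0]
wrist_force: [0.1, -0.5, -0.5]
gripper_width: 0.0092
gripper_force: 43.8
```

Request:
{"name": "apply_moves", "arguments": {
  "steps": [
    [[0, 0, 0.003, 0, 0, 0, 0], [0, 0, 0, 0, 0, 0, 0], [0, 0, 0, 0, 0, 0, 0.15], [0, 0, 0, 0, 0, 0, 0.25], [0, 0, 0, 0, 0, 0, 0.3], [0, 0, 0, 0, 0, 0, 0.3], [0, 0, -0.02, 0, 0, 0, 0.3], [0, 0, -0.04, 0, 0, 0, 0.3], [0, 0, -0.04, 0, 0, 0, 0.4], [0, 0, -0.04, 0, 0, 0, 0.4], [0, 0, 0, 0, 0, 0, 0.4], [0, 0, 0, 0, 0, 0, 0.4]]
  ]
}}

```text
t: 16.9
eef_pos: [0.5937, 0.2263, 0.2215]
eef_rot: [-0.0, 0.691, 0.723, 0.001]
wrist_force: [0.5, -0.6, -0.7]
gripper_width: 0.0342
gripper_force: 0.0
```

```bash
python3 - <<'E'
from h import *
plan(grasp(1,.08)); print(get_obs()["eef_pos"])
E
```

```text
rot 4 x [-6.22 -0.52  2.23] | shift total [-388.1   31.3   84.9] = 9 x [-0.0431  0.0035  0.0094]
[0.59371221 0.22628347 0.22146834]
```

Request:
{"name": "apply_moves", "arguments": {
  "steps": [
    [[-0.0231, 0, 0, 0, 0, 0, 0.4], [-0.02, 0, 0, -6.22, -0.52, 2.23, 0.4], [0, 0, 0, -6.22, -0.52, 2.23, 0.4], [0, 0, 0, -6.22, -0.52, 2.23, 0.4], [0, 0, 0, -6.22, -0.52, 2.23, 0.4], [-0.0431, 0.0035, 0.0094, 0, 0, 0, 0.4], [-0.0431, 0.0035, 0.0094, 0, 0, 0, 0.4], [-0.0431, 0.0035, 0.0094, 0, 0, 0, 0.4], [-0.0431, 0.0035, 0.0094, 0, 0, 0, 0.4], [-0.0431, 0.0035, 0.0094, 0, 0, 0, 0.4], [-0.0431, 0.0035, 0.0094, 0, 0, 0, 0.4], [-0.0431, 0.0035, 0.0094, 0, 0, 0, 0.4]]
  ]
}}

```text
t: 18.1
eef_pos: [0.6094, -0.1242, 0.1687]
eef_rot: [0.16, 0.728, 0.651, 0.142]
wrist_force: [-0.1, 1.7, 0.1]
gripper_width: 0.0343
gripper_force: 0.0
```

Request:
{"name": "apply_moves", "arguments": {
  "steps": [
    [[-0.0431, 0.0035, 0.0094, 0, 0, 0, 0.4], [0, 0, 0, 0, 0, 0, 0.4], [0, 0, 0, 0, 0, 0, 0.4], [0, 0, 0, 0, 0, 0, 0.4]]
  ]
}}

```text
t: 18.5
eef_pos: [0.6127, -0.1646, 0.1628]
eef_rot: [0.16, 0.728, 0.651, 0.143]
wrist_force: [-0.3, 1.2, 0.3]
gripper_width: 0.034
gripper_force: 0.0
```

```bash
python3 - <<'E'
from h import *
plan(grasp(1)); print(get_obs()["eef_pos"])
E
```

```text
rot 1 x [-0.26 -0.04  0.08] | shift total [-1.8 -0.7 85.3] = 2 x [-0.0009 -0.0003  0.0426]
[ 0.61271366 -0.16455679  0.16279588]
```

Request:
{"name": "apply_moves", "arguments": {
  "steps": [
    [[-0.001, -0.001, 0.02, 0, 0, 0, 0.4], [-0.001, 0, 0.02, 0, 0, 0, 0.4], [0, 0, 0.025, 0, 0, 0, 0.4], [0, 0, 0.02, 0, 0, 0, 0.4], [0, 0, 0, 0, 0, 0, 0.4], [0, 0, 0, 0, 0, 0, 0], [0, 0, 0, 0, 0, 0, 0], [0, 0, 0, 0, 0, 0, 0], [0, 0, 0, 0, 0, 0, 0], [0, 0, 0, 0, 0, 0, 0]]
  ],
  "force": 40
}}

```text
t: 19.5
eef_pos: [0.6482, -0.172, 0.0878]
eef_rot: [0.161, 0.728, 0.651, 0.144]
wrist_force: [-1.9, 2.5, 3.6]
gripper_width: 0.0093
gripper_force: 44.8
```

Request:
{"name": "apply_moves", "arguments": {
  "steps": [
    [[0, 0, -0.02, 0, 0, 0, 0], [0, 0, -0.03, 0, 0, 0, 0], [0, 0, -0.04, 0, 0, 0, 0], [0, 0, -0.03, 0, 0, 0, 0], [0, 0, 0, 0, 0, 0, 0], [0, 0, 0, 0, 0, 0, 0]]
  ]
}}

```text
t: 20.1
eef_pos: [0.5975, -0.1668, 0.1961]
eef_rot: [0.162, 0.728, 0.651, 0.143]
wrist_force: [-0.1, 0.6, -0.6]
gripper_width: 0.009
gripper_force: 44.2
```

```bash
python3 - <<'E'
from h import *
print(grasp(1)[0]); plan(slot(-.036,.20))
E
```

```text
[ 0.6477355  -0.17032887  0.08521985]
rot 4 x [ 6.22  0.52 -2.22] | shift total [394.7 -58.6  -3.9] = 9 x [ 0.0439 -0.0065 -0.0004]
```

Request:
{"name": "apply_moves", "arguments": {
  "steps": [
    [[0, 0, 0, 6.22, 0.52, -2.22, 0], [0, 0, 0, 6.22, 0.52, -2.22, 0], [0, 0, 0, 6.22, 0.52, -2.22, 0], [0, 0, 0, 6.22, 0.52, -2.22, 0], [0.0437, -0.0065, 0, 0, 0, 0, 0], [0.0437, -0.0065, -0.002, 0, 0, 0, 0], [0.0437, -0.0065, -0.002, 0, 0, 0, 0], [0.0437, -0.0065, 0, 0, 0, 0, 0], [0.0437, -0.0065, 0, 0, 0, 0, 0], [0.0437, -0.0065, 0, 0, 0, 0, 0], [0.0437, -0.0065, 0, 0, 0, 0, 0], [0.0437, -0.0065, 0, 0, 0, 0, 0]]
  ]
}}

```text
t: 21.3
eef_pos: [0.5285, 0.182, 0.1979]
eef_rot: [-0.002, 0.691, 0.723, -0.001]
wrist_force: [0.3, -0.2, -1.2]
gripper_width: 0.0087
gripper_force: 44.1
```

Request:
{"name": "apply_moves", "arguments": {
  "steps": [
    [[0.0437, -0.0065, 0, 0, 0, 0, 0], [0, 0, 0, 0, 0, 0, 0], [0, 0, 0, 0, 0, 0, 0], [0, 0, 0, 0, 0, 0, 0], [0, 0, 0, 0, 0, 0, 0]]
  ]
}}

```text
t: 21.8
eef_pos: [0.5216, 0.2219, 0.1992]
eef_rot: [-0.001, 0.692, 0.722, -0.001]
wrist_force: [-0.3, -0.1, -0.1]
gripper_width: 0.0091
gripper_force: 44.1
```

```bash
python3 - <<'E'
from h import *
plan(slot(-.036,.081))
E
```

```text
rot 1 x [-0.14 -0.03 -0.15] | shift total [  3.   -0.5 118.2] = 3 x [ 0.001  -0.0002  0.0394]
```

Request:
{"name": "apply_moves", "arguments": {
  "steps": [
    [[0.001, 0, 0.02, 0, 0, 0, 0], [0, 0, 0.025, 0, 0, 0, 0], [0, 0, 0.02, 0, 0, 0, 0], [0, 0, 0.02, 0, 0, 0, 0], [0, 0, 0.015, 0, 0, 0, 0], [0, 0, 0.014, 0, 0, 0, 0], [0, 0, 0.003, 0, 0, 0, 0], [0, 0, 0, 0, 0, 0, 0]]
  ]
}}

```text
t: 22.6
eef_pos: [0.5209, 0.2248, 0.0828]
eef_rot: [-0.001, 0.691, 0.723, -0.0]
wrist_force: [-0.6, -0.1, -0.8]
gripper_width: 0.0095
gripper_force: 44.2
```

Request:
{"name": "apply_moves", "arguments": {
  "steps": [
    [[0, 0, 0.002, 0, 0, 0, 0], [0, 0, 0, 0, 0, 0, 0]]
  ]
}}

```text
t: 22.8
eef_pos: [0.5214, 0.2253, 0.0817]
eef_rot: [-0.001, 0.691, 0.723, 0.001]
wrist_force: [-0.2, 0.2, -1.3]
gripper_width: 0.0092
gripper_force: 44.2
```

Now release it and move on to coaster 0.

Request:
{"name": "apply_moves", "arguments": {
  "steps": [
    [[0, 0, 0.001, 0, 0, 0, 0], [0, 0, 0, 0, 0, 0, 0.15], [0, 0, 0, 0, 0, 0, 0.25], [0, 0, 0, 0, 0, 0, 0.3], [0, 0, 0, 0, 0, 0, 0.3], [0, 0, -0.02, 0, 0, 0, 0.3], [0, 0, -0.04, 0, 0, 0, 0.3], [0, 0, -0.04, 0, 0, 0, 0.4], [0, 0, -0.04, 0, 0, 0, 0.4], [0, 0, 0, 0, 0, 0, 0.4], [0, 0, 0, 0, 0, 0, 0.4]]
  ]
}}

```text
t: 23.9
eef_pos: [0.5216, 0.2251, 0.221]
eef_rot: [-0.0, 0.691, 0.723, 0.001]
wrist_force: [1.2, -0.2, -0.1]
gripper_width: 0.0343
gripper_force: 0.0
```

```bash
python3 - <<'E'
from h import *
plan(grasp(0,.08)); print(get_obs()["eef_pos"])
E
```

```text
rot 4 x [-6.22 -0.52  2.22] | shift total [-474.8   96.3  114.8] = 11 x [-0.0432  0.0088  0.0104]
[0.52159349 0.22506261 0.22103961]
```

Request:
{"name": "apply_moves", "arguments": {
  "steps": [
    [[0, 0, 0, -6.22, -0.52, 2.22, 0.4], [0, 0, 0, -6.22, -0.52, 2.22, 0.4], [0, 0, 0, -6.22, -0.52, 2.22, 0.4], [0, 0, 0, -6.22, -0.52, 2.22, 0.4], [-0.0432, 0.0088, 0.0104, 0, 0, 0, 0.4], [-0.0432, 0.0088, 0.0104, 0, 0, 0, 0.4], [-0.0432, 0.0088, 0.0104, 0, 0, 0, 0.4], [-0.0432, 0.0088, 0.0104, 0, 0, 0, 0.4], [-0.0432, 0.0088, 0.0104, 0, 0, 0, 0.4], [-0.0432, 0.0088, 0.0104, 0, 0, 0, 0.4], [-0.0432, 0.0088, 0.0104, 0, 0, 0, 0.4], [-0.0432, 0.0088, 0.0104, 0, 0, 0, 0.4]]
  ]
}}

```text
t: 25.1
eef_pos: [0.5793, -0.1314, 0.172]
eef_rot: [0.16, 0.728, 0.651, 0.142]
wrist_force: [0.5, 0.8, -0.1]
gripper_width: 0.0341
gripper_force: 0.0
```

Request:
{"name": "apply_moves", "arguments": {
  "steps": [
    [[-0.0432, 0.0088, 0.0104, 0, 0, 0, 0.4], [-0.0432, 0.0088, 0.0104, 0, 0, 0, 0.4], [-0.0432, 0.0088, 0.0104, 0, 0, 0, 0.4], [0, 0, 0, 0, 0, 0, 0.4], [0, 0, 0, 0, 0, 0, 0.4], [0, 0, 0, 0, 0, 0, 0.4]]
  ]
}}

```text
t: 25.7
eef_pos: [0.6023, -0.2608, 0.1557]
eef_rot: [0.159, 0.728, 0.651, 0.143]
wrist_force: [0.3, 0.3, -0.3]
gripper_width: 0.0341
gripper_force: 0.0
```

```bash
python3 - <<'E'
from h import *
plan(grasp(0)); print(get_obs()["eef_pos"])
E
```

```text
rot 1 x [-0.29 -0.06  0.07] | shift total [-1.   1.9 78.6] = 2 x [-0.0005  0.001   0.0393]
[ 0.6023166  -0.26083564  0.1556717 ]
```

Request:
{"name": "apply_moves", "arguments": {
  "steps": [
    [[-0.001, 0, 0.02, 0, 0, 0, 0.4], [0, 0.001, 0.02, 0, 0, 0, 0.4], [0, 0, 0.02, 0, 0, 0, 0.4], [0, 0, 0.018, 0, 0, 0, 0.4], [0, 0, 0, 0, 0, 0, 0.4], [0, 0, 0, 0, 0, 0, 0], [0, 0, 0, 0, 0, 0, 0], [0, 0, 0, 0, 0, 0, 0], [0, 0, 0, 0, 0, 0, 0], [0, 0, 0, 0, 0, 0, 0]]
  ],
  "force": 40
}}

```text
t: 26.7
eef_pos: [0.6367, -0.2675, 0.0881]
eef_rot: [0.161, 0.728, 0.651, 0.144]
wrist_force: [-1.9, 0.9, 3.9]
gripper_width: 0.0092
gripper_force: 44.8
```

Request:
{"name": "apply_moves", "arguments": {
  "steps": [
    [[0, 0, -0.02, 0, 0, 0, 0], [0, 0, -0.03, 0, 0, 0, 0], [0, 0, -0.04, 0, 0, 0, 0], [0, 0, -0.03, 0, 0, 0, 0], [0, 0, 0, 0, 0, 0, 0], [0, 0, 0, 0, 0, 0, 0]]
  ]
}}

```text
t: 27.3
eef_pos: [0.5862, -0.2621, 0.1967]
eef_rot: [0.162, 0.728, 0.651, 0.143]
wrist_force: [0.3, -0.9, -0.2]
gripper_width: 0.0093
gripper_force: 44.2
```

```bash
python3 - <<'E'
from h import *
print(grasp(0)[0]); plan(slot(-.084,.20))
E
```

```text
[ 0.63698498 -0.26572502  0.08521985]
rot 4 x [ 6.22  0.51 -2.22] | shift total [489.4 -91.   -3.3] = 11 x [ 0.0445 -0.0083 -0.0003]
```

Request:
{"name": "apply_moves", "arguments": {
  "steps": [
    [[0, 0, 0, 6.22, 0.51, -2.22, 0], [0, 0, 0, 6.22, 0.51, -2.22, 0], [0, 0, 0, 6.22, 0.51, -2.22, 0], [0, 0, 0, 6.22, 0.51, -2.22, 0], [0.0444, -0.0083, 0, 0, 0, 0, 0], [0.0444, -0.0083, -0.002, 0, 0, 0, 0], [0.0444, -0.0083, -0.002, 0, 0, 0, 0], [0.0444, -0.0083, 0, 0, 0, 0, 0], [0.0444, -0.0083, 0, 0, 0, 0, 0], [0.0444, -0.0083, 0, 0, 0, 0, 0], [0.0444, -0.0083, 0, 0, 0, 0, 0], [0.0444, -0.0083, 0, 0, 0, 0, 0]]
  ]
}}

```text
t: 28.5
eef_pos: [0.5024, 0.0919, 0.1983]
eef_rot: [-0.002, 0.691, 0.723, -0.001]
wrist_force: [-0.1, 0.1, -0.7]
gripper_width: 0.0094
gripper_force: 44.1
```

Request:
{"name": "apply_moves", "arguments": {
  "steps": [
    [[0.0444, -0.0083, 0, 0, 0, 0, 0], [0.0444, -0.0083, 0, 0, 0, 0, 0], [0.0444, -0.0083, 0, 0, 0, 0, 0], [0, 0, 0, 0, 0, 0, 0], [0, 0, 0, 0, 0, 0, 0], [0, 0, 0, 0, 0, 0, 0], [0, 0, 0, 0, 0, 0, 0]]
  ]
}}

```text
t: 29.2
eef_pos: [0.4732, 0.2203, 0.1996]
eef_rot: [-0.001, 0.692, 0.722, -0.001]
wrist_force: [-0.4, 0.1, -0.5]
gripper_width: 0.0093
gripper_force: 44.1
```

```bash
python3 - <<'E'
from h import *
plan(slot(-.084,.081)); c=snap("wrist","w7")
cv2.imwrite("pics/w7c.png",cv2.resize(c["frame"][100:400,220:620,::-1],None,fx=2,fy=2,interpolation=cv2.INTER_CUBIC))
E
```

```text
rot 1 x [-0.14  0.   -0.16] | shift total [  2.4  -0.  118.6] = 3 x [ 0.0008 -0.      0.0395]
```

View pics/w7c.png

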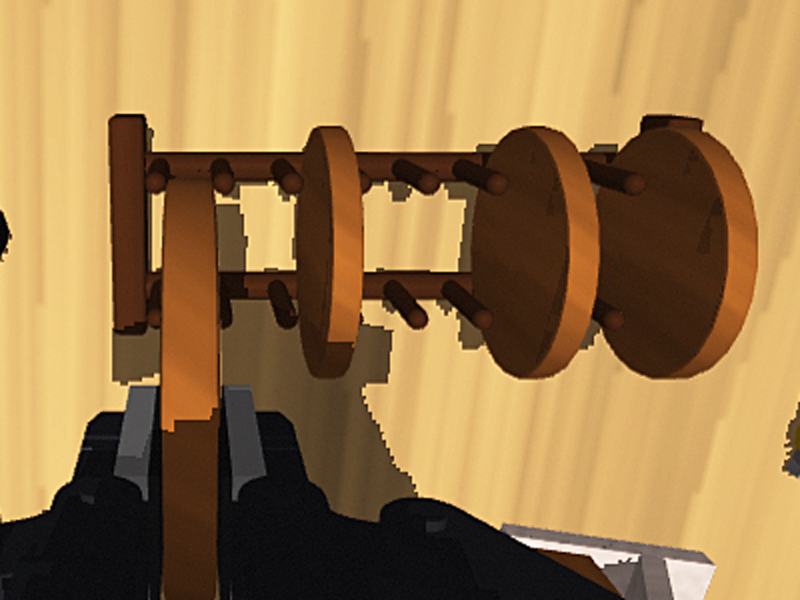

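Three coasters are upright, and the held one at crop column 190 is centred on its gap (tines at 157 and 225). I'll insert it.

Request:
{"name": "apply_moves", "arguments": {
  "steps": [
    [[0.001, 0, 0.02, 0, 0, 0, 0], [0, 0, 0.025, 0, 0, 0, 0], [0, 0, 0.02, 0, 0, 0, 0], [0, 0, 0.02, 0, 0, 0, 0], [0, 0, 0.015, 0, 0, 0, 0], [0, 0, 0.014, 0, 0, 0, 0], [0, 0, 0.003, 0, 0, 0, 0], [0, 0, 0.003, 0, 0, 0, 0], [0, 0, 0, 0, 0, 0, 0]]
  ]
}}

```text
t: 30.15
eef_pos: [0.4731, 0.223, 0.0808]
eef_rot: [-0.0, 0.691, 0.723, 0.0]
wrist_force: [0.1, 0.0, -0.8]
gripper_width: 0.0093
gripper_force: 44.2
```

Request:
{"name": "apply_moves", "arguments": {
  "steps": [
    [[0, 0, 0, 0, 0, 0, 0.15], [0, 0, 0, 0, 0, 0, 0.25], [0, 0, 0, 0, 0, 0, 0.3], [0, 0, 0, 0, 0, 0, 0.3], [0, 0, -0.02, 0, 0, 0, 0.3], [0, 0, -0.04, 0, 0, 0, 0.3], [0, 0, -0.04, 0, 0, 0, 0.6], [0, 0, -0.04, 0, 0, 0, 0.6], [0, 0, 0, 0, 0, 0, 0.6], [0, 0, 0, 0, 0, 0, 0.6]]
  ]
}}

```text
t: 31.15
eef_pos: [0.4732, 0.2233, 0.2213]
eef_rot: [-0.0, 0.691, 0.723, 0.001]
wrist_force: [-0.3, -0.6, -0.1]
gripper_width: 0.051
gripper_force: 0.0
```

```bash
python3 - <<'E'
from h import *
plan(([.381,.2147,.10],down(93)))
c=snap("top","t1"); f=c["frame"]; cv2.imwrite("pics/t1c.png",cv2.resize(f[130:345,100:520,::-1],None,fx=1.9,fy=1.9,interpolation=cv2.INTER_CUBIC))
E
```

```text
rot 1 x [ 0.06 -0.08 -0.4 ] | shift total [ -3.7 -92.6 121.3] = 4 x [-0.0009 -0.0231  0.0303]
```

View pics/t1c.png

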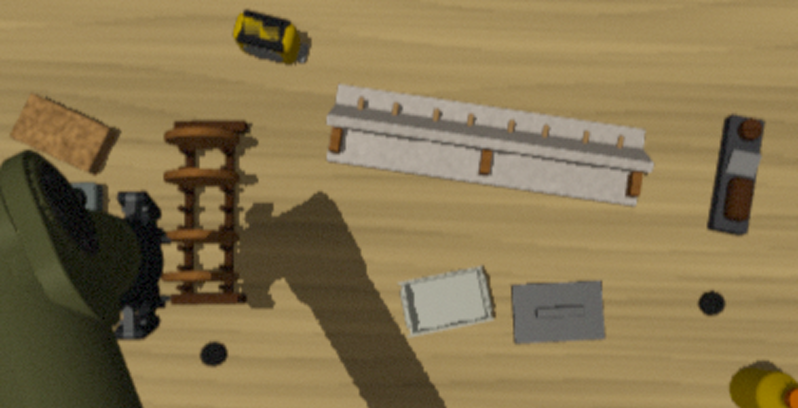

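All four coasters stand in the rack, and the tub and lid have not moved. Next is the riser near the rack.

Request:
{"name": "apply_moves", "arguments": {
  "steps": [
    [[-0.0009, -0.0309, 0, 0, 0, 0, 0.5], [-0.0009, -0.0309, 0, 0, 0, 0, 0.5], [-0.0019, -0.0308, 0, 0, 0, 0, 0.5], [0, 0, 0.04, 0, 0, 0, 0.5], [0, 0, 0.04, 0, 0, 0, 0.5], [0, 0, 0.04, 0, 0, 0, 0.5], [0, 0, 0.04, 0, 0, 0, 0.5], [0, 0, 0, 0, 0, 0, 0.5], [0, 0, 0, 0, 0, 0, 0.5], [0, 0, 0, 0, 0, 0, 0.5]]
  ]
}}

```text
t: 32.2
eef_pos: [0.3814, 0.2159, 0.062]
eef_rot: [-0.0, 0.691, 0.723, 0.001]
wrist_force: [-0.4, -0.7, 0.1]
gripper_width: 0.0428
gripper_force: 0.0
```

```bash
python3 - <<'E'
from h import *
plan(([.381,.2147,.004],down(93)))
c=snap("wrist","w8"); cv2.imwrite("pics/w8.png",c["frame"][:,:,::-1])
w=pickle.load(open("w1.pkl","rb"))
P=[ray(w,u,v,.045)[:2] for u,v in((129,121),(187,98),(231,190),(168,207))]; print(np.round(P,4),np.mean(P,0))
E
```

```text
rot 1 x [ 0.05 -0.1  -0.39] | shift total [-1.1 -0.4 58. ] = 2 x [-0.0006 -0.0002  0.029 ]
[[ 0.4126 -0.0341]
 [ 0.4782 -0.0177]
 [ 0.5087 -0.1177]
 [ 0.4353 -0.1295]] [ 0.45871017 -0.07475014]
```

View pics/w8.png

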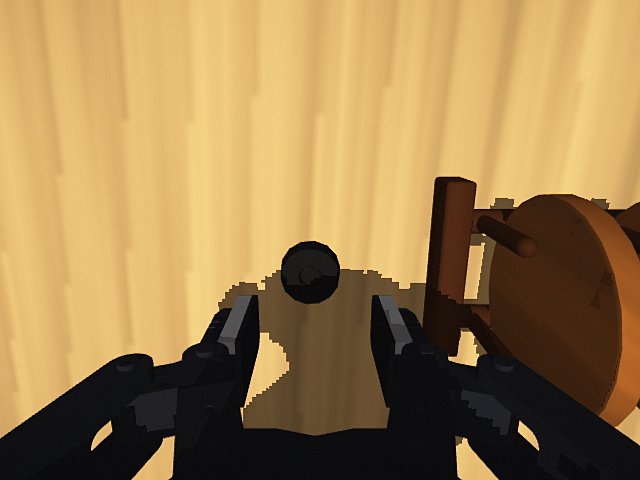

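```bash
python3 - <<'E'
from h import *
w=pickle.load(open("w8.pkl","rb")); P=ray(w,310,272,.009); print(P); plan(([P[0],P[1],.004],down(93)))
print(proj(w,np.array([.381,.2155,.062])))
E
```

```text
[0.37984353 0.21480111 0.009     ]
rot 1 x [ 0.11 -0.11 -0.4 ] | shift total [-1.1 -1.8 58.3] = 2 x [-0.0005 -0.0009  0.0291]
[311.81066181 317.43741631]
```

Request:
{"name": "apply_moves", "arguments": {
  "steps": [
    [[-0.001, -0.002, 0.02, 0, 0, 0, 0.47], [0, 0, 0.02, 0, 0, 0, 0.47], [0, 0, 0.012, 0, 0, 0, 0.47], [0, 0, 0.006, 0, 0, 0, 0.47], [0, 0, 0, 0, 0, 0, 0.47], [0, 0, 0, 0, 0, 0, 0.1], [0, 0, 0, 0, 0, 0, 0.1], [0, 0, 0, 0, 0, 0, 0.1], [0, 0, 0, 0, 0, 0, 0.1]]
  ],
  "force": 25
}}

```text
t: 33.15
eef_pos: [0.379, 0.2145, 0.0032]
eef_rot: [-0.0, 0.691, 0.723, 0.001]
wrist_force: [-0.0, 0.1, 3.4]
gripper_width: 0.0305
gripper_force: 25.1
```

Request:
{"name": "apply_moves", "arguments": {
  "steps": [
    [[0, 0, -0.03, 0, 0, 0, 0.1], [0, 0, -0.03, 0, 0, 0, 0.1], [0, 0, -0.03, 0, 0, 0, 0.1], [0, 0, -0.03, 0, 0, 0, 0.1], [0, 0, 0, 0, 0, 0, 0.1]]
  ]
}}

```text
t: 33.65
eef_pos: [0.3809, 0.2155, 0.1264]
eef_rot: [0.001, 0.691, 0.723, 0.003]
wrist_force: [0.2, 0.8, 0.3]
gripper_width: 0.0302
gripper_force: 24.9
```

```bash
python3 - <<'E'
from h import *
# tub long axis from w1 corners
a=np.array([.4782-.5087+.4126-.4353,-.0177+.1177-.0341+.1295]);a/=np.linalg.norm(a);print("tub yaw",np.degrees(np.arctan2(a[1],a[0])))
c=np.array([.4587,-.0748]); print(c+.02*a,c-.02*a)
plan((np.r_[c+.02*a,.12],down(93)))
E
```

```text
tub yaw 105.23030459481576
[ 0.45344601 -0.05550245] [ 0.46395399 -0.09409755]
rot 1 x [ 0.35 -0.2  -0.4 ] | shift total [-274.4   58.3    6.4] = 6 x [-0.0457  0.0097  0.0011]
```

Request:
{"name": "apply_moves", "arguments": {
  "steps": [
    [[-0.0455, 0.0085, -0.0106, 0, 0, 0, 0.1], [-0.0455, 0.0085, -0.0106, 0, 0, 0, 0.1], [-0.0455, 0.0085, -0.0106, 0, 0, 0, 0.1], [-0.0455, 0.0085, -0.0106, 0, 0, 0, 0.1], [-0.0455, 0.0085, -0.0106, 0, 0, 0, 0.1], [-0.0455, 0.0085, -0.0106, 0, 0, 0, 0.1], [-0.0455, 0.0085, -0.0106, 0, 0, 0, 0.1], [0, 0, 0, 0, 0, 0, 0.1], [0, 0, 0, 0, 0, 0, 0.1], [0, 0, 0, 0, 0, 0, 0.1]]
  ]
}}

```text
t: 34.65
eef_pos: [0.4517, -0.1002, 0.1953]
eef_rot: [-0.002, 0.69, 0.724, -0.001]
wrist_force: [0.4, 0.2, -0.2]
gripper_width: 0.0303
gripper_force: 24.9
```

```bash
python3 - <<'E'
from h import *
o=get_obs(); print(o["eef_pos"],o["gripper_width"])
c=snap("wrist","w9"); print(proj(c,np.array([.455,-.076,.045])))
cv2.imwrite("pics/w9c.png",cv2.resize(c["frame"][100:400,120:520,::-1],None,fx=2,fy=2,interpolation=cv2.INTER_CUBIC))
E
```

```text
[ 0.45172021 -0.10019262  0.1952868 ] 0.030326006896381468
[320.1921172  193.63207348]
```

View pics/w9c.png

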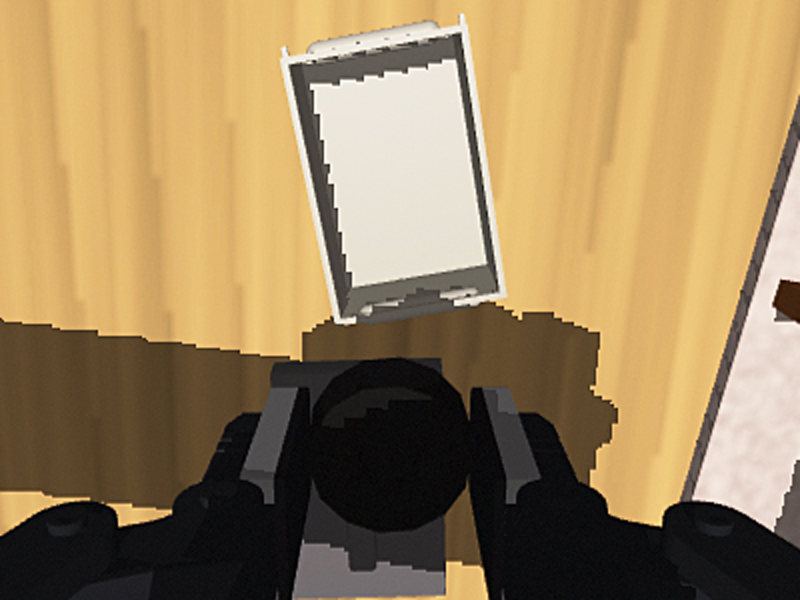

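The tub rim corners in the crop are (283,60), (466,28), (503,296) and (339,320), and the riser is held.

```bash
cat >> h.py <<'E'
def rect(c,pts,L,W,z):
    "fit centre and long-axis yaw (deg) of an L x W rectangle at height z to its 4 corner pixels, in order round"
    P=np.array([ray(c,*p,z)[:2] for p in pts]); m=P.mean(0); e=[np.linalg.norm(P[i]-P[i-1]) for i in range(4)]
    v=P[1]-P[0]+P[2]-P[3]; w=P[2]-P[1]+P[3]-P[0]; a,b=(v,w) if np.linalg.norm(v)>np.linalg.norm(w) else (w,v)
    y=np.degrees(np.arctan2(a[1],a[0])); y2=np.degrees(np.arctan2(b[1],b[0]))
    print("centre",m.round(4),"yaw",y%180,(y2+90)%180,"sides mm",np.round(np.array(e)*1e3,1)); return m,y%180
E
python3 - <<'E'
from h import *
c=pickle.load(open("w9.pkl","rb")); pts=np.array([(283,60),(466,28),(503,296),(339,320)])/2+[120,100]
m,y=rect(c,pts,.1,.066,.045); a=np.array([np.cos(np.radians(y)),np.sin(np.radians(y))])
plan((np.r_[m-.018*a,.055],RT(get_obs()["eef_rot"])),(np.r_[m+.018*a,.055],RT(get_obs()["eef_rot"]))); print(m-.018*a,m+.018*a)
E
```

```text
centre [ 0.4542 -0.0741] yaw 102.88054616367283 101.87197926650599 sides mm [97.1 64.4 97.9 62.8]
rot 0 x [0. 0. 0.] | shift total [  7.8   7.1 140.4] = 3 x [0.0026 0.0024 0.0468]
rot 0 x [0. 0. 0.] | shift total [35.4 -6.3  0.1] = 1 x [ 0.0354 -0.0063  0.0001]
[ 0.45817693 -0.09164311] [ 0.45015184 -0.05654898]
```

Request:
{"name": "apply_moves", "arguments": {
  "steps": [
    [[0.043, 0.001, 0.01, 0, 0, 0, 0.1], [0, 0, 0.045, 0, 0, 0, 0.1], [0, 0, 0.045, 0, 0, 0, 0.1], [0, 0, 0.03, 0, 0, 0, 0.1], [0, 0, 0.016, 0, 0, 0, 0.1], [0, 0, 0, 0, 0, 0, 0.1], [0, 0, 0, 0, 0, 0, 0.1], [0, 0, 0, 0, 0, 0, 0.45], [0, 0, 0, 0, 0, 0, 0.45], [0, 0, 0, 0, 0, 0, 0.45], [0, 0, -0.03, 0, 0, 0, 0.45], [0, 0, -0.04, 0, 0, 0, 0.45]]
  ]
}}

```text
t: 35.9
eef_pos: [0.4495, -0.0584, 0.1198]
eef_rot: [-0.002, 0.691, 0.723, -0.002]
wrist_force: [0.2, -0.9, -0.6]
gripper_width: 0.0384
gripper_force: 0.0
```

```bash
python3 - <<'E'
from h import *
R=down(75); plan(([.46,-.41,.13],R)); print(get_obs()["eef_pos"])
E
```

```text
rot 3 x [-0.11 -0.01  5.87] | shift total [-337.   101.1  -10.2] = 8 x [-0.0421  0.0126 -0.0013]
[ 0.44954931 -0.0583544   0.11982061]
```

Request:
{"name": "apply_moves", "arguments": {
  "steps": [
    [[0, 0, -0.02, 0, 0, 7.43, 0.45], [0, 0, -0.02, 0, 0, 7.43, 0.45], [0, 0, -0.02, 0, 0, 7.43, 0.45], [0, 0, -0.02, 0, 0, 7.43, 0.45], [0, 0, -0.02, 0, 0, 7.43, 0.45], [0, 0, -0.02, 0, 0, 7.43, 0.45], [-0.0355, 0.0304, 0, 0, 0, 0, 0.45], [-0.0355, 0.0304, 0, 0, 0, 0, 0.45], [-0.0355, 0.0304, 0, 0, 0, 0, 0.45], [-0.0355, 0.0304, 0, 0, 0, 0, 0.45], [-0.0355, 0.0304, 0, 0, 0, 0, 0.45], [-0.0355, 0.0304, 0, 0, 0, 0, 0.45]]
  ]
}}

```text
t: 37.1
eef_pos: [0.4444, -0.3408, 0.2409]
eef_rot: [-0.0, 0.913, 0.407, 0.0]
wrist_force: [0.2, 0.2, 0.5]
gripper_width: 0.0384
gripper_force: 0.0
```

Request:
{"name": "apply_moves", "arguments": {
  "steps": [
    [[-0.0355, 0.0304, 0, 0, 0, 0, 0.45], [-0.0355, 0.0304, 0, 0, 0, 0, 0.45], [0, 0, 0, 0, 0, 0, 0.45], [0, 0, 0, 0, 0, 0, 0.45], [0, 0, 0, 0, 0, 0, 0.45]]
  ]
}}

```text
t: 37.6
eef_pos: [0.443, -0.431, 0.2402]
eef_rot: [-0.001, 0.913, 0.408, -0.0]
wrist_force: [1.1, 0.9, 0.5]
gripper_width: 0.0382
gripper_force: 0.0
```

```bash
python3 - <<'E'
from h import *
c=snap("wrist","w10"); print(get_obs()["eef_pos"],proj(c,np.array([.461,-.408,.01])))
E
```

```text
[ 0.44319902 -0.43069292  0.24037259] [313.12276357 174.22140645]
```

View pics/w10.png

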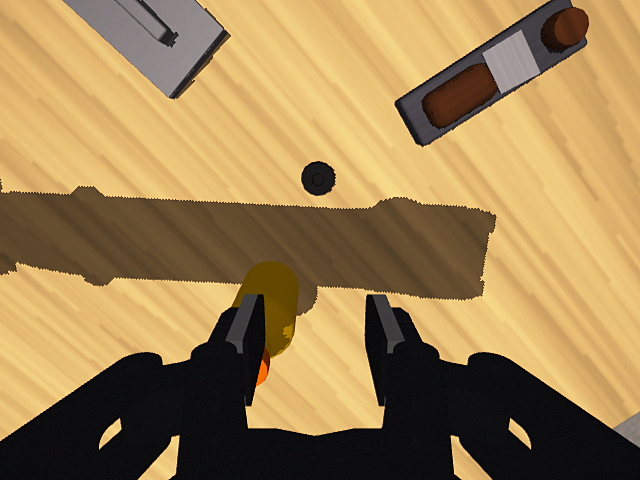

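The riser is at (318,178), and the glue bottle at (265,300) is about 0.12 m away from where the gripper will be.

```bash
python3 - <<'E'
from h import *
c=pickle.load(open("w10.pkl","rb")); P=ray(c,318,178.5,.009); print(P); plan((np.r_[P[:2],.005],down(48.1)))
E
```

```text
[ 0.46165399 -0.41397258  0.009     ]
rot 1 x [-0.08 -0.04  0.06] | shift total [ 24.8   2.6 235.4] = 5 x [0.005  0.0005 0.0471]
```

Request:
{"name": "apply_moves", "arguments": {
  "steps": [
    [[0.025, 0.0025, 0.01, 0, 0, 0, 0.47], [0, 0, 0.045, 0, 0, 0, 0.47], [0, 0, 0.045, 0, 0, 0, 0.47], [0, 0, 0.045, 0, 0, 0, 0.47], [0, 0, 0.035, 0, 0, 0, 0.47], [0, 0, 0.03, 0, 0, 0, 0.47], [0, 0, 0.015, 0, 0, 0, 0.47], [0, 0, 0.006, 0, 0, 0, 0.47], [0, 0, 0, 0, 0, 0, 0.47], [0, 0, 0, 0, 0, 0, 0.47]]
  ]
}}

```text
t: 38.65
eef_pos: [0.4618, -0.4159, 0.0109]
eef_rot: [0.001, 0.913, 0.407, 0.0]
wrist_force: [0.2, -0.0, 0.8]
gripper_width: 0.0402
gripper_force: 0.0
```

```bash
python3 - <<'E'
from h import *
plan(([.4617,-.414,.004],down(48.1))); print(get_obs()["wrist_force"])
E
```

```text
rot 1 x [ 0.09  0.   -0.05] | shift total [ 1.4 -1.4  6.9] = 1 x [ 0.0014 -0.0014  0.0069]
[ 0.24201891 -0.00129125  0.77660562]
```

Request:
{"name": "apply_moves", "arguments": {
  "steps": [
    [[0.001, -0.001, 0.007, 0, 0, 0, 0.47], [0, 0, 0, 0, 0, 0, 0.47], [0, 0, 0, 0, 0, 0, 0.1], [0, 0, 0, 0, 0, 0, 0.1], [0, 0, 0, 0, 0, 0, 0.1], [0, 0, 0, 0, 0, 0, 0.1], [0, 0, -0.03, 0, 0, 0, 0.1], [0, 0, -0.045, 0, 0, 0, 0.1], [0, 0, -0.045, 0, 0, 0, 0.1], [0, 0, -0.045, 0, 0, 0, 0.1], [0, 0, -0.03, 0, 0, 0, 0.1], [0, 0, 0, 0, 0, 0, 0.1]]
  ],
  "force": 25
}}

```text
t: 39.85
eef_pos: [0.4629, -0.4161, 0.2029]
eef_rot: [0.004, 0.913, 0.407, 0.002]
wrist_force: [0.7, -1.6, 1.0]
gripper_width: 0.0306
gripper_force: 24.9
```

```bash
cat >> h.py <<'E'
def seg(c,kind,roi=None):
    "corner pixels of the largest white (tub) or grey (lid) blob"
    h=cv2.cvtColor(c["frame"],cv2.COLOR_RGB2HSV).astype(int); S,V=h[...,1],h[...,2]
    m=((S<60)&(V>120)) if kind=="tub" else ((S<60)&(V>45)&(V<135))
    if roi is not None:
        k=np.zeros_like(m); u0,v0,u1,v1=roi; k[v0:v1,u0:u1]=1; m&=k.astype(bool)
    m=cv2.morphologyEx(m.astype(np.uint8),cv2.MORPH_CLOSE,np.ones((15,15))) if kind=="tub" else cv2.morphologyEx(m.astype(np.uint8),cv2.MORPH_OPEN,np.ones((3,3)))
    cs=cv2.findContours(m,cv2.RETR_EXTERNAL,cv2.CHAIN_APPROX_NONE)[0]; k=max(cs,key=cv2.contourArea)
    r=cv2.minAreaRect(k); return cv2.boxPoints(r),cv2.contourArea(k)
E
python3 - <<'E'
from h import *
o=get_obs();print(o["gripper_width"],o["eef_pos"])
c=pickle.load(open("w9.pkl","rb")); b,a=seg(c,"tub",(240,90,400,270)); print(b.round(),a); rect(c,b,.1,.066,.045)
c=pickle.load(open("w1.pkl","rb")); b,a=seg(c,"tub",(100,60,260,230)); print(b.round(),a); rect(c,b,.1,.066,.045)
b,a=seg(c,"lid",(150,230,270,350)); print(b.round(),a); rect(c,b,.1,.066,.015)
h=cv2.cvtColor(c["frame"],cv2.COLOR_RGB2HSV); print(h[270,205],h[320,200],h[245,210],h[150,185])
t=cam("top")
for kind,roi in(("tub",(295,260,375,315)),("lid",(375,265,450,315))):
    b,a=seg(t,kind,roi); print(kind,b.round(1).tolist(),a); rect(t,b,.1,.066,.045 if kind=="tub" else .015)
print(cv2.cvtColor(t["frame"],cv2.COLOR_RGB2HSV)[282,395:400])
E
```

```text
0.030557733200903704 [ 0.46288131 -0.41611362  0.20291115]
[[259. 124.]
 [352. 106.]
 [378. 248.]
 [285. 265.]] 12255.0
centre [ 0.4538 -0.073 ] yaw 103.26517291633598 103.22049722780032 sides mm [105.4  65.6 104.1  72.2]
[[126. 118.]
 [187.  93.]
 [226. 190.]
 [165. 214.]] 6263.0
centre [ 0.4557 -0.0745] yaw 101.64402372261203 104.91674175119388 sides mm [108.1  71.2 106.1  76. ]
[[231. 346.]
 [246. 290.]
 [263. 294.]
 [249. 350.]] 701.5
centre [ 0.496  -0.2918] yaw 68.681495215855 68.33414608926705 sides mm [23.7 82.5 22.8 82.8]
[15 18 29] [150   7  39] [ 18 135 189] [ 19  25 227]
tub [[309.1000061035156, 278.3999938964844], [353.29998779296875, 269.5], [359.0, 298.0], [314.79998779296875, 306.79998779296875]] 1225.0
centre [ 0.451  -0.0735] yaw 102.92200706793078 102.90636076594379 sides mm [ 66.8 104.9  67.1 104.3]
lid [[373.79998779296875, 279.20001220703125], [416.29998779296875, 277.5], [417.5, 308.0], [375.0, 309.70001220703125]] 1224.0
centre [ 0.4429 -0.222 ] yaw 93.92087461089801 93.07970172464064 sides mm [ 72.4 102.1  72.6 101.5]
[[15 16 97]
 [20 16 93]
 [30  6 92]
 [30 11 95]
 [25 16 93]]
```

The lid has been knocked about 4 cm towards +y and the tub has not moved. I'll drop the second riser, then re-measure the lid.

Request:
{"name": "apply_moves", "arguments": {
  "steps": [
    [[0.02, -0.02, 0, 0, 0, -7.48, 0.1], [0, 0, 0, 0, 0, -7.48, 0.1], [0, 0, 0, 0, 0, -7.48, 0.1], [0, 0, 0, 0, 0, -7.48, 0.1], [0, 0, 0, 0, 0, -7.48, 0.1], [0, 0, 0, 0, 0, -7.48, 0.1], [0.045, 0.0015, 0, 0, 0, 0, 0.1], [0.045, 0.0015, 0, 0, 0, 0, 0.1], [0.045, 0.0015, 0, 0, 0, 0, 0.1], [0.045, 0.0015, 0, 0, 0, 0, 0.1], [0.045, 0.0015, 0, 0, 0, 0, 0.1], [0.045, 0.0015, 0, 0, 0, 0, 0.1]]
  ]
}}

```text
t: 41.1
eef_pos: [0.4533, -0.1136, 0.1956]
eef_rot: [-0.002, 0.689, 0.725, -0.001]
wrist_force: [0.8, -0.2, 0.1]
gripper_width: 0.0304
gripper_force: 24.9
```

Request:
{"name": "apply_moves", "arguments": {
  "steps": [
    [[0, 0, 0, 0, 0, 0, 0.1], [0, 0, 0, 0, 0, 0, 0.1], [0, 0, 0, 0, 0, 0, 0.1]]
  ]
}}

```text
t: 41.4
eef_pos: [0.4539, -0.1166, 0.1963]
eef_rot: [-0.001, 0.689, 0.724, -0.001]
wrist_force: [0.2, 0.0, -0.8]
gripper_width: 0.0308
gripper_force: 24.9
```

```bash
python3 - <<'E'
from h import *
c=snap("wrist","w11")
b,a=seg(c,"tub",(230,30,400,240)); print(b.round(),a); rect(c,b,.1,.066,.045)
print(get_obs()["eef_pos"],get_obs()["gripper_width"]); plan(([.4582,-.0915,.049],RT(get_obs()["eef_rot"])))
E
```

```text
[[256.  98.]
 [351.  82.]
 [377. 228.]
 [282. 245.]] 13327.0
centre [ 0.4538 -0.0734] yaw 103.06675654903243 102.7811361236543 sides mm [105.6  65.9 104.4  72.7]
[ 0.45403923 -0.11695666  0.19649721] 0.030684029673776005
rot 0 x [0. 0. 0.] | shift total [ 25.1   5.8 147.5] = 4 x [0.0063 0.0014 0.0369]
```

Request:
{"name": "apply_moves", "arguments": {
  "steps": [
    [[0.025, 0.006, 0.01, 0, 0, 0, 0.1], [0, 0, 0.045, 0, 0, 0, 0.1], [0, 0, 0.045, 0, 0, 0, 0.1], [0, 0, 0.03, 0, 0, 0, 0.1], [0, 0, 0.017, 0, 0, 0, 0.1], [0, 0, 0, 0, 0, 0, 0.1], [0, 0, 0, 0, 0, 0, 0.1], [0, 0, 0, 0, 0, 0, 0.45], [0, 0, 0, 0, 0, 0, 0.45], [0, 0, 0, 0, 0, 0, 0.45], [0, 0, -0.03, 0, 0, 0, 0.45], [0, 0, -0.045, 0, 0, 0, 0.45]]
  ]
}}

```text
t: 42.65
eef_pos: [0.457, -0.0899, 0.1243]
eef_rot: [-0.003, 0.689, 0.725, -0.002]
wrist_force: [0.4, -0.7, 1.1]
gripper_width: 0.0381
gripper_force: 0.0
```

Request:
{"name": "apply_moves", "arguments": {
  "steps": [
    [[-0.04, -0.001, -0.025, 0, 0, 0, 0.35], [-0.04, -0.001, -0.025, 0, 0, 0, 0.35], [-0.04, -0.001, -0.025, 0, 0, 0, 0.35], [-0.04, -0.001, -0.025, 0, 0, 0, 0.35], [0, 0, 0, 0, 0, 0, 0.35], [0, 0, 0, 0, 0, 0, 0.35], [0, 0, 0, 0, 0, 0, 0.35]]
  ]
}}

```text
t: 43.35
eef_pos: [0.4634, -0.2487, 0.2245]
eef_rot: [-0.001, 0.688, 0.725, -0.0]
wrist_force: [-0.4, 1.1, -0.3]
gripper_width: 0.0298
gripper_force: 0.0
```

```bash
python3 - <<'E'
from h import *
c=snap("wrist","w12"); print(get_obs()["eef_pos"])
h=cv2.cvtColor(c["frame"],cv2.COLOR_RGB2HSV); print(h[100:300:20,310].tolist())
print(proj(c,np.array([[.443,-.215,.015],[.454,-.0735,.045]])))
E
```

```text
[ 0.46336047 -0.24843945  0.22434244]
[[18, 133, 222], [173, 15, 140], [13, 13, 137], [173, 17, 138], [0, 12, 131], [171, 14, 129], [171, 14, 128], [18, 133, 207], [17, 137, 84], [17, 136, 86]]
[[292.55546962 170.46181778]
 [313.831859   -29.62659495]]
```

View pics/w12.png

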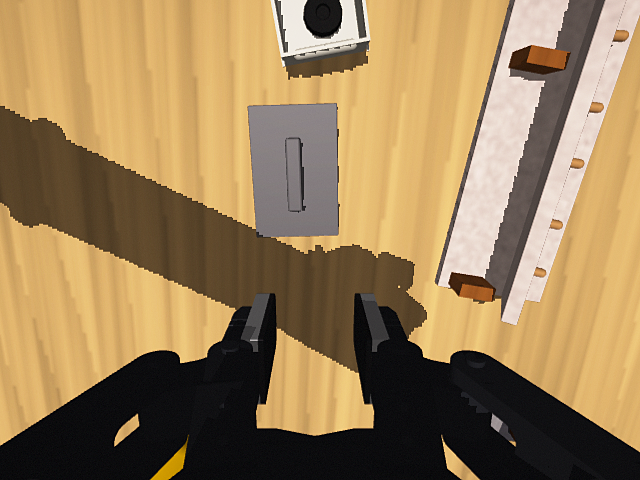

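Riser 1 lies flat in the tub. The lid corners are (249,107), (336,103), (338,235) and (257,236), and its bar runs from (293,138) to (297,211). That was my last picture, so everything from here is measured numerically.

```bash
python3 - <<'E'
from h import *
c=pickle.load(open("w12.pkl","rb"))
m,y=rect(c,[(249,107),(336,103),(338,235),(257,236)],0,0,.015)
h=cv2.cvtColor(c["frame"],cv2.COLOR_RGB2HSV).astype(int); msk=((h[...,1]<40)&(h[...,2]>95)).astype(np.uint8); msk[:95]=0;msk[250:]=0;msk[:,:230]=0;msk[:,360:]=0
k=max(cv2.findContours(msk,0,1)[0],key=cv2.contourArea); b=cv2.boxPoints(cv2.minAreaRect(k)); print(b.round(1),cv2.contourArea(k)); rect(c,b,0,0,.015)
print("bar",rect(c,[(286,139),(300,138),(304,211),(290,212)],0,0,.033))
g=cv2.cvtColor(c["frame"],cv2.COLOR_RGB2GRAY); print(g[175,278:316].tolist(),g[155,278:316].tolist())
plan((np.r_[m,.03],down(y)))
E
```

```text
centre [ 0.4453 -0.2171] yaw 94.51920544995096 94.65501055122984 sides mm [110.3  71.9 112.5  72.9]
[[247.8 105.5]
 [335.9 102.9]
 [339.7 234.6]
 [251.5 237.1]] 10931.5
centre [ 0.4441 -0.217 ] yaw 93.8861966557879 94.67323714812294 sides mm [112.6  72.8 112.3  79.5]
centre [ 0.4461 -0.2174] yaw 95.44513845518684 97.10535534638825 sides mm [59.5 11.2 59.5 11.8]
bar (array([ 0.44610237, -0.21741851]), np.float64(95.44513845518684))
[128, 126, 129, 127, 127, 127, 128, 133, 103, 99, 120, 126, 125, 127, 127, 128, 128, 127, 126, 128, 131, 107, 87, 31, 42, 31, 135, 131, 128, 129, 127, 127, 127, 127, 127, 129, 127, 128] [131, 132, 132, 132, 132, 133, 137, 104, 93, 120, 132, 129, 130, 127, 129, 128, 130, 132, 131, 133, 119, 99, 28, 26, 140, 138, 129, 131, 131, 132, 132, 130, 131, 131, 131, 130, 131, 130]
rot 1 x [-0.14 -0.12 -1.47] | shift total [ 32.6 -15.6 194.3] = 5 x [ 0.0065 -0.0031  0.0389]
```

Request:
{"name": "apply_moves", "arguments": {
  "steps": [
    [[0.0326, -0.0155, 0.02, 0, 0, -1.5, 0.35], [0, 0, 0.045, 0, 0, 0, 0.35], [0, 0, 0.045, 0, 0, 0, 0.35], [0, 0, 0.045, 0, 0, 0, 0.35], [0, 0, 0.035, 0, 0, 0, 0.35], [0, 0, 0, 0, 0, 0, 0.35], [0, 0, 0, 0, 0, 0, 0.35], [0, 0, 0, 0, 0, 0, 0.35]]
  ]
}}

```text
t: 44.2
eef_pos: [0.4478, -0.2186, 0.0373]
eef_rot: [0.001, 0.679, 0.734, 0.0]
wrist_force: [0.1, 0.5, 1.4]
gripper_width: 0.03
gripper_force: 0.0
```

```bash
python3 - <<'E'
from h import *
plan(([.4457,-.2172,.018],down(94.8)))
E
```

```text
rot 1 x [ 0.11  0.04 -0.34] | shift total [ 1.6 -2.  19.3] = 1 x [ 0.0016 -0.002   0.0193]
```

Request:
{"name": "apply_moves", "arguments": {
  "steps": [
    [[0.0015, -0.002, 0.01, 0, 0, 0, 0.35], [0, 0, 0.008, 0, 0, 0, 0.35], [0, 0, 0, 0, 0, 0, 0.35], [0, 0, 0, 0, 0, 0, 0.35], [0, 0, 0, 0, 0, 0, 0], [0, 0, 0, 0, 0, 0, 0], [0, 0, 0, 0, 0, 0, 0], [0, 0, 0, 0, 0, 0, 0]]
  ],
  "force": 50
}}

```text
t: 45.0
eef_pos: [0.4444, -0.2173, 0.0177]
eef_rot: [-0.0, 0.679, 0.734, -0.0]
wrist_force: [-1.3, -0.4, 2.9]
gripper_width: 0.0107
gripper_force: 50.9
```

Request:
{"name": "apply_moves", "arguments": {
  "steps": [
    [[0, 0, -0.02, 0, 0, 0, 0], [0, 0, -0.045, 0, 0, 0, 0], [0, 0, -0.045, 0, 0, 0, 0], [0, 0, -0.02, 0, 0, 0, 0], [0, 0, 0, 0, 0, 0, 0], [0, 0, 0, 0, 0, 0, 0]]
  ]
}}

```text
t: 45.6
eef_pos: [0.4438, -0.217, 0.1468]
eef_rot: [-0.001, 0.679, 0.734, -0.0]
wrist_force: [-0.2, -0.4, -1.3]
gripper_width: 0.011
gripper_force: 50.6
```

```bash
cat >> h.py <<'E'
def flat(c,m,yaw,z,half=.075,s=4000):
    "metric view of the plane z, centred at m, columns along yaw direction, s px/m; returns saturation,value"
    a=np.radians(yaw); ex=np.array([np.cos(a),np.sin(a)]); ey=np.array([-ex[1],ex[0]])
    q=np.array([[-1,-1],[1,-1],[1,1],[-1,1]])*half; W=np.array([np.r_[m+p[0]*ex+p[1]*ey,z] for p in q])
    n=int(2*half*s); H=cv2.getPerspectiveTransform(proj(c,W).astype(np.float32),np.float32([[0,0],[n,0],[n,n],[0,n]]))
    return cv2.cvtColor(cv2.warpPerspective(c["frame"],H,(n,n),flags=cv2.INTER_LINEAR),cv2.COLOR_RGB2HSV)
def ends(line,s=4000):
    k=np.flatnonzero(line); n=len(line)/2; return (round((k[0]-n)/s*1e3,1),round((k[-1]+1-n)/s*1e3,1)) if len(k) else None
E
python3 - <<'E'
from h import *
for fn,m,y,z,hl,hw in(("w9",[.4542,-.0741],102.8,.045,.05,.033),("w11",[.4542,-.0741],102.8,.045,.05,.033),("w12",[.4453,-.2171],94.6,.015,.0565,.037)):
    F=flat(pickle.load(open(fn+".pkl","rb")),np.array(m),y,z); M=F[...,1]<75
    print(fn,"across (at long pos):",[(x,ends(M[:,300+4*x])) for x in(-44,-30,-15,0,15,30,44)])
    print(fn,"along (at short pos):",[(x,ends(M[300+4*x,:])) for x in(-32,-31,-30,-15,0,15,30,31,32)])
E
```

```text
w9 across (at long pos): [(-44, (np.float64(-32.5), np.float64(33.8))), (-30, (np.float64(-32.5), np.float64(33.8))), (-15, (np.float64(-32.5), np.float64(33.8))), (0, (np.float64(-32.5), np.float64(33.8))), (15, (np.float64(-32.5), np.float64(33.8))), (30, (np.float64(-32.5), np.float64(33.8))), (44, (np.float64(-32.5), np.float64(33.8)))]
w9 along (at short pos): [(-32, (np.float64(-49.8), np.float64(52.5))), (-31, (np.float64(-49.8), np.float64(54.0))), (-30, (np.float64(-49.8), np.float64(53.8))), (-15, (np.float64(-51.5), np.float64(53.5))), (0, (np.float64(-75.0), np.float64(53.5))), (15, (np.float64(-75.0), np.float64(53.5))), (30, (np.float64(-75.0), np.float64(50.5))), (31, (np.float64(-75.0), np.float64(54.0))), (32, (np.float64(-75.0), np.float64(53.8)))]
w11 across (at long pos): [(-44, (np.float64(-32.5), np.float64(33.5))), (-30, (np.float64(-32.5), np.float64(33.8))), (-15, (np.float64(-32.5), np.float64(33.8))), (0, (np.float64(-32.5), np.float64(33.8))), (15, (np.float64(-32.5), np.float64(33.8))), (30, (np.float64(-32.5), np.float64(33.8))), (44, (np.float64(-32.5),
[... 534 characters left out ...]
 (np.float64(-36.2), np.float64(37.2))), (-15, (np.float64(-36.2), np.float64(37.2))), (0, (np.float64(-36.2), np.float64(37.5))), (15, (np.float64(-36.2), np.float64(37.5))), (30, (np.float64(-36.2), np.float64(37.2))), (44, (np.float64(-36.0), np.float64(37.2)))]
w12 along (at short pos): [(-32, (np.float64(-55.8), np.float64(56.5))), (-31, (np.float64(-55.8), np.float64(56.5))), (-30, (np.float64(-55.8), np.float64(56.5))), (-15, (np.float64(-55.8), np.float64(56.5))), (0, (np.float64(-55.8), np.float64(56.5))), (15, (np.float64(-55.8), np.float64(56.5))), (30, (np.float64(-56.0), np.float64(56.5))), (31, (np.float64(-56.0), np.float64(56.5))), (32, (np.float64(-55.8), np.float64(56.5)))]
```

Request:
{"name": "apply_moves", "arguments": {
  "steps": [
    [[0, 0, 0, 0, 0, -8.24, 0], [0.035, -0.005, 0, 0, 0, 0, 0], [0.035, -0.005, 0, 0, 0, 0, 0], [0.035, -0.005, 0, 0, 0, 0, 0], [0.03, -0.005, 0.02, 0, 0, 0, 0], [0, 0, 0.03, 0, 0, 0, 0], [0, 0, 0, 0, 0, 0, 0], [0, 0, 0, 0, 0, 0, 0], [0, 0, 0, 0, 0, 0, 0]]
  ]
}}

```text
t: 46.5
eef_pos: [0.3956, -0.0904, 0.098]
eef_rot: [-0.0, 0.625, 0.78, -0.0]
wrist_force: [-0.0, 0.1, 0.6]
gripper_width: 0.0106
gripper_force: 50.6
```

```bash
python3 - <<'E'
from h import *
for i in range(4): plan(([.4532,-.0745,.06],down(102.7))); capture("top")
t=cam("top"); print(get_obs()["gripper_width"])
E
```

```text
rot 1 x [-0.03 -0.04 -0.12] | shift total [ 2.9 59.7 38. ] = 2 x [0.0014 0.0298 0.019 ]
rot 1 x [ 0.   -0.03 -0.12] | shift total [ 3.  59.5 38.3] = 2 x [0.0015 0.0297 0.0191]
rot 1 x [ 0.02 -0.02 -0.12] | shift total [ 2.9 59.4 38.3] = 2 x [0.0015 0.0297 0.0192]
rot 1 x [ 0.02 -0.02 -0.11] | shift total [ 2.9 59.5 38.3] = 2 x [0.0014 0.0297 0.0191]
0.010402920251567445
```

Request:
{"name": "apply_moves", "arguments": {
  "steps": [
    [[0.003, 0.03, 0, 0, 0, 0, 0], [0, 0.0295, 0, 0, 0, 0, 0], [0, 0, 0.015, 0, 0, 0, 0], [0, 0, 0, 0, 0, 0, 0], [0, 0, 0, 0, 0, 0, 0], [0, 0, 0, 0, 0, 0, 0]]
  ]
}}

```text
t: 47.35
eef_pos: [0.4522, -0.0742, 0.0828]
eef_rot: [-0.0, 0.625, 0.78, -0.0]
wrist_force: [0.1, -0.0, 0.4]
gripper_width: 0.0105
gripper_force: 50.6
```

```bash
python3 - <<'E'
from h import *
for i in range(4): plan(([.4532,-.0745,.0587],down(102.7))); capture("top")
E
```

```text
rot 1 x [-0.04 -0.04 -0.09] | shift total [-0.5  0.9 24.1] = 1 x [-0.0005  0.0009  0.0241]
rot 1 x [-0.02 -0.03 -0.09] | shift total [-0.5  0.8 24.3] = 1 x [-0.0005  0.0008  0.0243]
rot 1 x [-0.01 -0.03 -0.09] | shift total [-0.5  0.7 24.3] = 1 x [-0.0005  0.0007  0.0243]
rot 1 x [-0.01 -0.03 -0.08] | shift total [-0.6  0.7 24.2] = 1 x [-0.0006  0.0007  0.0242]
```

Request:
{"name": "apply_moves", "arguments": {
  "steps": [
    [[-0.0005, 0.0007, 0.008, 0, 0, 0, 0], [0, 0, 0.006, 0, 0, 0, 0], [0, 0, 0.004, 0, 0, 0, 0], [0, 0, 0.003, 0, 0, 0, 0], [0, 0, 0, 0, 0, 0, 0], [0, 0, 0, 0, 0, 0, 0]]
  ]
}}

```text
t: 48.15
eef_pos: [0.4531, -0.0741, 0.0613]
eef_rot: [-0.001, 0.625, 0.781, -0.0]
wrist_force: [0.6, -0.3, -0.4]
gripper_width: 0.0107
gripper_force: 50.6
```

The lid rim is already over the tub rim with no resistance, so I'll keep going down to the beads and push.

Request:
{"name": "apply_moves", "arguments": {
  "steps": [
    [[0, 0, 0.0015, 0, 0, 0, 0], [0, 0, 0.0015, 0, 0, 0, 0], [0, 0, 0.001, 0, 0, 0, 0], [0, 0, 0, 0, 0, 0, 0]]
  ]
}}

```text
t: 48.55
eef_pos: [0.4536, -0.0744, 0.0586]
eef_rot: [-0.0, 0.625, 0.781, -0.0]
wrist_force: [-2.6, 0.1, 7.6]
gripper_width: 0.0108
gripper_force: 51.8
```

Request:
{"name": "apply_moves", "arguments": {
  "steps": [
    [[0, 0, 0.001, 0, 0, 0, 0], [0, 0, 0.001, 0, 0, 0, 0], [0, 0, 0, 0, 0, 0, 0]]
  ]
}}

```text
t: 48.85
eef_pos: [0.4543, -0.0743, 0.0571]
eef_rot: [0.0, 0.625, 0.781, 0.0]
wrist_force: [-2.9, 0.2, 12.5]
gripper_width: 0.0111
gripper_force: 52.1
```

Request:
{"name": "apply_moves", "arguments": {
  "steps": [
    [[0, 0, 0.001, 0, 0, 0, 0], [0, 0, 0.001, 0, 0, 0, 0], [0, 0, 0.001, 0, 0, 0, 0], [0, 0, 0.001, 0, 0, 0, 0], [0, 0, 0, 0, 0, 0, 0]]
  ],
  "force": 80
}}

```text
t: 49.35
eef_pos: [0.4528, -0.0741, 0.0507]
eef_rot: [-0.001, 0.625, 0.781, -0.0]
wrist_force: [1.1, 0.0, -2.2]
gripper_width: 0.0095
gripper_force: 79.7
```

Request:
{"name": "apply_moves", "arguments": {
  "steps": [
    [[0, 0, 0.001, 0, 0, 0, 0], [0, 0, 0.001, 0, 0, 0, 0], [0, 0, 0.001, 0, 0, 0, 0], [0, 0, 0, 0, 0, 0, 0]]
  ]
}}

```text
t: 49.75
eef_pos: [0.4528, -0.074, 0.0506]
eef_rot: [-0.001, 0.625, 0.781, -0.001]
wrist_force: [-8.7, 1.6, 21.0]
gripper_width: 0.0098
gripper_force: 83.0
```

It snapped: the resistance dropped at z = 0.0507 (lid origin 33 mm above the tub's), then 21 N met a firm stop. I'll release and touch both ends of the bar with shut fingers to check that it is level.

Request:
{"name": "apply_moves", "arguments": {
  "steps": [
    [[0, 0, -0.003, 0, 0, 0, 0], [0, 0, 0, 0, 0, 0, 0.3], [0, 0, 0, 0, 0, 0, 0.3], [0, 0, 0, 0, 0, 0, 0.3], [0, 0, -0.02, 0, 0, 0, 0.3], [0, 0, -0.03, 0, 0, 0, 0], [0.022, 0, 0, 0, 0, 0, 0], [0, 0, 0, 0, 0, 0, 0], [0, 0, 0, 0, 0, 0, 0]]
  ],
  "force": 30
}}

```text
t: 50.65
eef_pos: [0.4481, -0.0528, 0.101]
eef_rot: [-0.001, 0.624, 0.781, -0.0]
wrist_force: [-0.2, 0.0, -1.3]
gripper_width: -0.0002
gripper_force: 0.0
```

Request:
{"name": "apply_moves", "arguments": {
  "steps": [
    [[0, 0, 0.02, 0, 0, 0, 0], [0, 0, 0.008, 0, 0, 0, 0], [0, 0, 0.004, 0, 0, 0, 0], [0, 0, 0.003, 0, 0, 0, 0], [0, 0, 0.002, 0, 0, 0, 0], [0, 0, 0, 0, 0, 0, 0]]
  ]
}}

```text
t: 51.25
eef_pos: [0.448, -0.0531, 0.066]
eef_rot: [-0.001, 0.625, 0.781, -0.001]
wrist_force: [-6.7, 0.9, 13.1]
gripper_width: -0.0
gripper_force: 6.7
```

Request:
{"name": "apply_moves", "arguments": {
  "steps": [
    [[0, 0, -0.015, 0, 0, 0, 0], [-0.044, 0, 0, 0, 0, 0, 0], [0, 0, 0, 0, 0, 0, 0], [0, 0, 0.008, 0, 0, 0, 0], [0, 0, 0.004, 0, 0, 0, 0], [0, 0, 0.003, 0, 0, 0, 0], [0, 0, 0, 0, 0, 0, 0], [0, 0, 0, 0, 0, 0, 0]]
  ]
}}

```text
t: 52.05
eef_pos: [0.4575, -0.095, 0.066]
eef_rot: [-0.001, 0.624, 0.781, -0.001]
wrist_force: [-6.1, 0.4, 18.3]
gripper_width: 0.0003
gripper_force: 9.1
```

Both bar ends read 66 mm, so the lid is level and fully home. On to the control box.

Request:
{"name": "apply_moves", "arguments": {
  "steps": [
    [[0, 0, -0.045, 0, 0, 0, 0], [0, 0, -0.045, 0, 0, 0, 0], [0, 0, -0.045, 0, 0, 0, 0], [0.043, 0.0103, 0, 0, 0, 0, 0], [0.043, 0.0103, 0, 0, 0, 0, 0], [0.043, 0.0103, 0, 0, 0, 0, 0], [0.043, 0.0103, 0, 0, 0, 0, 0], [0.043, 0.0103, 0, 0, 0, 0, 0], [0.043, 0.0103, 0, 0, 0, 0, 0], [0.043, 0.0103, 0, 0, 0, 0, 0], [0.043, 0.0103, 0, 0, 0, 0, 0], [0.043, 0.0103, 0, 0, 0, 0, 0]]
  ]
}}

```text
t: 53.25
eef_pos: [0.4626, 0.3046, 0.1989]
eef_rot: [-0.001, 0.624, 0.781, -0.001]
wrist_force: [1.1, 0.0, 0.7]
gripper_width: -0.0003
gripper_force: 0.0
```

Request:
{"name": "apply_moves", "arguments": {
  "steps": [
    [[0, 0, 0, 0, 0, 0, 0], [0, 0, 0, 0, 0, 0, 0], [0, 0, 0, 0, 0, 0, 0]]
  ]
}}

```text
t: 53.55
eef_pos: [0.4635, 0.3013, 0.1988]
eef_rot: [-0.001, 0.625, 0.781, -0.001]
wrist_force: [0.1, -1.0, -0.2]
gripper_width: 0.0006
gripper_force: 0.0
```

```bash
python3 - <<'E'
from h import *
c=snap("wrist","w13"); print(get_obs()["eef_pos"]); g=cv2.cvtColor(c["frame"],cv2.COLOR_RGB2GRAY); h=cv2.cvtColor(c["frame"],cv2.COLOR_RGB2HSV)
for n,P in(("pw",[.466,.3867,.048]),("sp",[.5183,.3899,.048]),("ti",[.5645,.3926,.048])):
    u,v=proj(c,np.array(P)).astype(int); r=26; y0=max(v-r,0); x0=u-r
    m=((g[y0:v+r,x0:u+r]>150)&(h[y0:v+r,x0:u+r,1]<60)).astype(np.uint8); k,_,s,ce=cv2.connectedComponentsWithStats(m)
    if k>1: j=1+s[1:,4].argmax(); p=ce[j]+[x0,y0]; print(n,(u,v),p,s[j],ray(c,*p,.048).round(4))
    else: print(n,(u,v),"none")
R=RT(get_obs()["eef_rot"]); plan(([.466,.3867,.075],R),([.466,.3867,.042],R),([.5183,.3899,.075],R),([.5645,.3926,.075],R))
E
```

```text
[0.46389044 0.30085729 0.19908339]
pw (np.int64(344), np.int64(108)) [344.24669187 108.77882798] [   9    8   36   38 1058] [0.4661 0.3862 0.048 ]
sp (np.int64(418), np.int64(120)) [418.86422414 121.72198276] [ 15  16  24  25 464] [0.5187 0.3893 0.048 ]
ti (np.int64(483), np.int64(131)) [483.7699115  132.89823009] [ 16  16  23  25 452] [0.5651 0.392  0.048 ]
rot 0 x [0. 0. 0.] | shift total [ 83.3  21.  124. ] = 4 x [0.0208 0.0052 0.031 ]
rot 0 x [0. 0. 0.] | shift total [ 0.   0.1 33. ] = 1 x [0.     0.0001 0.033 ]
rot 0 x [0. 0. 0.] | shift total [ -8.3  51.7 -33.1] = 2 x [-0.0041  0.0258 -0.0165]
rot 0 x [0. 0. 0.] | shift total [-7.4 45.7 -0.1] = 1 x [-0.0074  0.0457 -0.0001]
```

Request:
{"name": "apply_moves", "arguments": {
  "steps": [
    [[0.0415, 0.0105, 0, 0, 0, 0, 0], [0.0415, 0.0105, 0.02, 0, 0, 0, 0], [0, 0, 0.045, 0, 0, 0, 0], [0, 0, 0.045, 0, 0, 0, 0], [0, 0, 0.025, 0, 0, 0, 0], [0, 0, 0, 0, 0, 0, 0], [0, 0, 0, 0, 0, 0, 0]]
  ]
}}

```text
t: 54.3
eef_pos: [0.4667, 0.3871, 0.0652]
eef_rot: [-0.001, 0.626, 0.78, -0.0]
wrist_force: [0.5, 0.9, 0.3]
gripper_width: -0.0003
gripper_force: 0.0
```

```bash
python3 - <<'E'
from h import *
o=get_obs(); R=RT(o["eef_rot"]); plan(([.4661,.3864,.048],R)); print(o["wrist_force"])
E
```

```text
rot 0 x [0. 0. 0.] | shift total [-0.6 -0.7 17.2] = 1 x [-0.0006 -0.0007  0.0172]
[0.46813094 0.88289693 0.28504537]
```

Request:
{"name": "apply_moves", "arguments": {
  "steps": [
    [[0, 0, 0.012, 0, 0, 0, 0], [0, 0, 0.006, 0, 0, 0, 0], [0, 0, 0.003, 0, 0, 0, 0], [0, 0, 0.002, 0, 0, 0, 0], [0, 0, 0.0015, 0, 0, 0, 0], [0, 0, 0, 0, 0, 0, 0], [0, 0, 0, 0, 0, 0, 0]]
  ]
}}

```text
t: 55.0
eef_pos: [0.4677, 0.3887, 0.0457]
eef_rot: [0.001, 0.625, 0.781, 0.001]
wrist_force: [-5.0, -6.5, 26.8]
gripper_width: -0.0002
gripper_force: 13.3
```

Request:
{"name": "apply_moves", "arguments": {
  "steps": [
    [[0, 0, 0.001, 0, 0, 0, 0], [0, 0, 0, 0, 0, 0, 0]]
  ]
}}

```text
t: 55.2
eef_pos: [0.4677, 0.3888, 0.0456]
eef_rot: [0.001, 0.625, 0.781, 0.001]
wrist_force: [-8.1, -8.5, 31.9]
gripper_width: 0.0002
gripper_force: 15.9
```

Request:
{"name": "apply_moves", "arguments": {
  "steps": [
    [[0, 0, 0.001, 0, 0, 0, 0], [0, 0, 0, 0, 0, 0, 0]]
  ]
}}

```text
t: 55.4
eef_pos: [0.4677, 0.3888, 0.0455]
eef_rot: [0.001, 0.625, 0.781, 0.001]
wrist_force: [-8.6, -9.2, 36.5]
gripper_width: -0.0
gripper_force: 18.4
```

```bash
python3 - <<'E'
from h import *
for n in range(3): o=get_obs(); print(o["eef_pos"].round(4),o["wrist_force"].round(1),o["moment"].round(3)); c=snap("wrist","w14")
g=cv2.cvtColor(c["frame"],cv2.COLOR_RGB2GRAY)
print(proj(c,np.array([[.4661,.3864,.048],[.5187,.3893,.048],[.5651,.392,.048]])))
E
```

```text
[0.4677 0.3888 0.0455] [-8.6 -9.2 36.5] [-2.175  2.027 -0.006]
[0.4677 0.3888 0.0455] [-9.1 -9.9 36.2] [-2.131  1.95  -0.029]
[0.4677 0.3888 0.0455] [-8.8 -9.  37.4] [-2.166  2.039  0.036]
[[306.8391294  323.87779717]
 [440.48735653 343.82988984]
 [554.88286499 360.578485  ]]
```

```bash
python3 - <<'E'
from h import *
c=pickle.load(open("w13.pkl","rb")); g=cv2.cvtColor(c["frame"],cv2.COLOR_RGB2GRAY)
for n,P in(("pw",[.4661,.3862]),("sp",[.5187,.3893]),("ti",[.5651,.392])):
    u,v=proj(c,np.r_[P,.048]).round().astype(int)
    print(n,(u,v),"row",g[v,u-40:u+41:2].tolist()); print("  col",g[v-40:v+41:2,u].tolist())
    for z in(.048,.042,.036,.030): print("   z",z,proj(c,np.r_[P,z]).round(1),"px/mm",round(c["fx"]/(np.array(c["R"])@np.r_[P,z]+c["t"])[2]/1e3,3))
c=pickle.load(open("w14.pkl","rb")); g=cv2.cvtColor(c["frame"],cv2.COLOR_RGB2GRAY)
cv2.imwrite("pics/w14g.png",g)
for v in range(270,330,6): print(v,g[v,260:360:4].tolist())
E
```

```text
pw (np.int64(344), np.int64(109)) row [83, 110, 124, 140, 141, 42, 31, 38, 40, 40, 36, 99, 235, 240, 240, 239, 239, 239, 240, 239, 239, 239, 238, 236, 236, 235, 234, 232, 230, 149, 27, 33, 32, 36, 0, 147, 141, 140, 138, 137, 138]
  col [148, 142, 144, 142, 146, 24, 42, 43, 43, 43, 44, 242, 241, 242, 242, 241, 241, 241, 240, 240, 239, 238, 237, 235, 234, 233, 232, 232, 229, 223, 22, 34, 34, 32, 31, 14, 45, 142, 138, 129, 104]
   z 0.048 [344.3 108.8] px/mm 1.451
   z 0.042 [343.7 109.1] px/mm 1.422
   z 0.036 [343.1 109.5] px/mm 1.394
   z 0.03 [342.6 109.8] px/mm 1.367
sp (np.int64(419), np.int64(122)) row [138, 139, 140, 139, 140, 157, 0, 21, 35, 36, 37, 33, 37, 88, 146, 235, 241, 238, 237, 235, 234, 232, 231, 228, 226, 227, 53, 25, 28, 15, 149, 139, 139, 139, 138, 137, 137, 149, 10, 9, 8]
  col [139, 136, 137, 141, 138, 141, 139, 145, 25, 33, 35, 34, 34, 28, 222, 238, 238, 238, 236, 234, 234, 232, 231, 228, 227, 222, 148, 21, 26, 26, 24, 17, 50, 72, 137, 136, 136, 136, 137, 124, 100]
   z 0.048 [418.9 121.7] px/mm 1.44
   z 0.042 [416.8 121.8] px/mm 1.411
   z 0.036 [414.8 121.8] p
[... 983 characters left out ...]
26, 26, 25, 23, 17, 19, 21, 24, 26, 24, 23, 22, 24, 26, 25, 13, 146, 138]
294 [21, 24, 24, 23, 24, 24, 25, 50, 144, 163, 97, 93, 96, 9, 15, 104, 97, 98, 107, 22, 25, 24, 22, 9, 41]
300 [22, 24, 24, 20, 26, 16, 79, 251, 246, 143, 91, 90, 92, 15, 17, 96, 93, 94, 97, 10, 11, 12, 12, 14, 23]
306 [23, 21, 22, 24, 24, 162, 4, 7, 7, 92, 91, 91, 65, 12, 14, 97, 96, 65, 65, 16, 16, 14, 9, 11, 11]
312 [9, 11, 10, 13, 34, 22, 21, 19, 16, 66, 88, 92, 66, 10, 16, 69, 64, 61, 67, 10, 15, 18, 14, 18, 10]
318 [13, 10, 11, 11, 13, 15, 16, 16, 18, 65, 64, 64, 68, 11, 13, 71, 65, 67, 64, 16, 16, 16, 18, 16, 5]
324 [10, 11, 9, 11, 20, 18, 19, 19, 11, 66, 65, 66, 68, 16, 9, 53, 65, 66, 66, 33, 16, 13, 19, 17, 9]
```

```bash
python3 - <<'E'
from h import *
c=pickle.load(open("w14.pkl","rb")); g=cv2.cvtColor(c["frame"],cv2.COLOR_RGB2GRAY)
for v in range(286,308,2): print(v,g[v,274:306:1].tolist())
for z in(.048,.045,.042):
    q=proj(c,np.c_[.4661+.013*np.cos(a),.3862+.013*np.sin(a),0*a+z]); print(z,"top row",q[:,1].min().round(1),"left",q[:,0].min().round(1),"right",q[:,0].max().round(1), "center",q.mean(0).round(1))
c=pickle.load(open("w13.pkl","rb"))
o=get_obs()
# fingers: cap circle fit in w13
g=cv2.cvtColor(c["frame"],cv2.COLOR_RGB2GRAY)
for z in(.048,):
  for n,P,r in(("pw",[.4661,.3862],.013),("sp",[.5187,.3893],.009),("ti",[.5651,.392],.009)):
    q=proj(c,np.c_[P[0]+r*np.cos(a),P[1]+r*np.sin(a),0*a+z]); print(n,q.min(0).round(1),q.max(0).round(1))
E
```

```text
286 [26, 25, 26, 27, 22, 26, 23, 23, 24, 27, 25, 23, 24, 24, 23, 29, 27, 25, 27, 25, 27, 25, 25, 25, 25, 25, 26, 25, 25, 25, 27, 27]
288 [27, 24, 26, 26, 27, 23, 25, 26, 24, 27, 26, 25, 25, 26, 26, 25, 27, 25, 26, 27, 26, 25, 25, 23, 21, 17, 23, 25, 23, 15, 17, 16]
290 [25, 23, 23, 26, 24, 24, 25, 25, 25, 27, 26, 23, 25, 23, 25, 22, 24, 24, 19, 24, 18, 31, 28, 51, 85, 145, 147, 144, 144, 143, 144, 142]
292 [26, 25, 26, 24, 26, 26, 25, 26, 25, 24, 23, 28, 26, 23, 23, 21, 15, 26, 49, 87, 84, 143, 151, 139, 144, 149, 151, 150, 149, 150, 148, 145]
294 [24, 25, 24, 27, 25, 25, 24, 26, 24, 26, 25, 20, 13, 29, 50, 84, 140, 144, 144, 146, 150, 154, 163, 93, 96, 96, 97, 92, 95, 94, 93, 93]
296 [24, 25, 22, 25, 24, 25, 23, 27, 24, 19, 25, 85, 142, 144, 146, 138, 71, 132, 169, 171, 187, 239, 253, 100, 86, 89, 91, 89, 92, 90, 90, 90]
298 [24, 24, 22, 22, 23, 24, 24, 17, 11, 61, 139, 148, 148, 150, 170, 131, 235, 233, 253, 248, 247, 254, 199, 87, 85, 91, 92, 88, 90, 93, 91, 92]
300 [23, 25, 26, 22, 25, 21, 16, 23, 107, 148, 79, 72, 216, 254, 251, 254, 249, 247, 246, 244, 246, 255, 143, 81, 89, 91, 91, 91, 91, 91, 90, 92]
302 [23, 23, 26, 25, 18, 16, 78, 138, 153, 83, 84, 101, 100, 95, 92, 82, 78, 77, 68, 253, 254, 255, 102, 83, 88, 92, 90, 89, 92, 91, 90, 94]
304 [27, 25, 21, 15, 33, 102, 137, 150, 158, 100, 103, 105, 105, 103, 105, 104, 104, 105, 104, 103, 101, 98, 88, 91, 93, 90, 92, 90, 91, 92, 92, 92]
306 [23, 19, 24, 77, 135, 144, 162, 229, 65, 7, 4, 5, 7, 7, 7, 10, 9, 7, 7, 8, 1, 23, 92, 92, 93, 91, 91, 92, 92, 89, 91, 92]
0.048 top row 292.9 left 272.7 right 340.7 center [306.7 324. ]
0.045 top row 289.7 left 273.5 right 340.2 center [306.8 320.4]
0.042 top row 286.8 left 274.2 right 339.7 center [306.9 316.9]
pw [325.4  88.7] [363.1 128.4]
sp [405.9 108. ] [431.9 135.1]
ti [470.8 119.5] [496.7 146.1]
```

```bash
python3 - <<'E'
from h import *
c=pickle.load(open("w14.pkl","rb")); g=cv2.cvtColor(c["frame"],cv2.COLOR_RGB2GRAY).astype(int)
L=[];Rr=[]
for v in range(262,306,2): print(v,g[v,244:372:2].tolist())
E
```

```text
262 [201, 215, 90, 118, 127, 137, 139, 142, 142, 141, 138, 139, 138, 138, 139, 139, 139, 138, 137, 138, 141, 141, 138, 142, 147, 138, 93, 59, 56, 57, 58, 19, 19, 22, 0, 0, 53, 134, 147, 143, 139, 138, 137, 138, 140, 139, 140, 137, 139, 137, 138, 139, 139, 137, 138, 138, 137, 139, 139, 139, 139, 138, 139, 139]
264 [202, 181, 100, 119, 126, 138, 142, 142, 143, 143, 141, 139, 139, 140, 139, 138, 139, 137, 138, 139, 141, 146, 140, 62, 0, 4, 10, 9, 10, 4, 10, 14, 12, 10, 13, 10, 8, 4, 0, 94, 137, 146, 142, 140, 138, 138, 138, 137, 138, 137, 138, 138, 136, 140, 138, 137, 139, 138, 138, 140, 139, 138, 138, 136]
266 [202, 124, 108, 117, 127, 138, 142, 139, 142, 139, 141, 140, 141, 137, 138, 138, 139, 140, 140, 143, 139, 67, 1, 9, 8, 13, 16, 12, 9, 16, 11, 9, 11, 11, 14, 11, 10, 11, 10, 10, 1, 0, 93, 139, 146, 140, 138, 138, 137, 139, 139, 139, 139, 138, 139, 140, 138, 138, 140, 138, 137, 138, 138, 139]
268 [204, 90, 115, 122, 129, 139, 139, 141, 142, 140, 140, 138, 140, 139, 138, 137, 139, 147, 143, 57, 0, 10, 9, 12, 9, 9, 10, 10, 12, 13, 13, 12, 10, 10, 8, 15, 15, 9, 13, 11, 5, 10, 8, 2, 14
[... 4409 characters left out ...]
, 249, 246, 246, 143, 89, 91, 91, 90, 88, 92, 55, 15, 14, 17, 9, 96, 92, 93, 85, 94, 92, 97, 12, 10, 11, 11, 8, 12, 15, 12, 13, 14, 9, 23, 51, 53, 51, 52, 52, 53, 49]
302 [118, 122, 124, 135, 144, 142, 152, 8, 23, 25, 23, 24, 21, 23, 26, 23, 26, 18, 78, 153, 84, 100, 92, 78, 68, 254, 102, 88, 90, 92, 90, 92, 91, 52, 15, 16, 16, 10, 95, 91, 92, 65, 63, 60, 93, 18, 8, 12, 10, 12, 9, 10, 10, 10, 12, 11, 2, 54, 51, 53, 54, 51, 52, 50]
304 [123, 129, 48, 49, 43, 40, 8, 19, 23, 24, 26, 26, 24, 24, 22, 27, 21, 33, 137, 158, 103, 105, 105, 104, 104, 101, 88, 93, 92, 91, 92, 92, 61, 32, 14, 14, 15, 6, 97, 90, 94, 62, 64, 65, 65, 33, 10, 12, 11, 13, 7, 12, 13, 9, 10, 12, 5, 54, 52, 52, 52, 51, 52, 51]
```

```bash
python3 - <<'E'
from h import *
c=pickle.load(open("w14.pkl","rb"))
for r in(.013,.019,.020,.021,.022):
    for z in(.030,.034,.038,.042,.045,.048):
        q=proj(c,np.c_[.4661+r*np.cos(a),.3864+r*np.sin(a),0*a+z]); print(r,z,"top",q[:,1].min().round(1),"at col",q[q[:,1].argmin(),0].round(0),"L/R",q[:,0].min().round(1),q[:,0].max().round(1))
print(get_obs()["eef_pos"], proj(c,get_obs()["eef_pos"]))
E
```

```text
0.013 0.03 top 275.4 at col 308.0 L/R 276.8 338.0
0.013 0.034 top 278.8 at col 308.0 L/R 276.0 338.5
0.013 0.038 top 282.5 at col 307.0 L/R 275.2 339.1
0.013 0.042 top 286.3 at col 307.0 L/R 274.3 339.8
0.013 0.045 top 289.3 at col 307.0 L/R 273.6 340.3
0.013 0.048 top 292.4 at col 307.0 L/R 272.8 340.8
0.019 0.03 top 261.7 at col 308.0 L/R 262.7 352.1
0.019 0.034 top 264.9 at col 308.0 L/R 261.6 353.0
0.019 0.038 top 268.2 at col 307.0 L/R 260.4 353.9
0.019 0.042 top 271.7 at col 307.0 L/R 259.1 354.9
0.019 0.045 top 274.5 at col 307.0 L/R 258.2 355.6
0.019 0.048 top 277.3 at col 307.0 L/R 257.1 356.4
0.02 0.03 top 259.4 at col 308.0 L/R 260.4 354.4
0.02 0.034 top 262.5 at col 308.0 L/R 259.2 355.4
0.02 0.038 top 265.8 at col 308.0 L/R 257.9 356.3
0.02 0.042 top 269.3 at col 307.0 L/R 256.6 357.4
0.02 0.045 top 272.0 at col 307.0 L/R 255.6 358.2
0.02 0.048 top 274.8 at col 307.0 L/R 254.5 359.1
0.021 0.03 top 257.1 at col 308.0 L/R 258.0 356.7
0.021 0.034 top 260.2 at col 308.0 L/R 256.8 357.8
0.021 0.038 top 263.4 at col 308.0 L/R 255.4 358.8
0.021 0.042 top 266.8 at col 307.0 L/R 254.1 359.9
0.021 0.045 top 269.5 at col 307.0 L/R 253.0 360.8
0.021 0.048 top 272.2 at col 307.0 L/R 251.9 361.7
0.022 0.03 top 254.8 at col 308.0 L/R 255.6 359.1
0.022 0.034 top 257.8 at col 308.0 L/R 254.3 360.2
0.022 0.038 top 261.0 at col 308.0 L/R 253.0 361.3
0.022 0.042 top 264.3 at col 307.0 L/R 251.6 362.4
0.022 0.045 top 267.0 at col 307.0 L/R 250.4 363.3
0.022 0.048 top 269.7 at col 307.0 L/R 249.3 364.3
[0.46771102 0.38881553 0.04549028] [312.32637753 316.14186222]
```

Even at 36 N the tip stops at z = 0.0455, so the key is only about 2.5 mm down. The 22 mm wide pads probably rest on the dark collar around the key. I'll lift, tilt the tool 25° so that only a narrow pad edge presses, and try again.

Request:
{"name": "apply_moves", "arguments": {
  "steps": [
    [[0, 0, -0.015, 0, 0, 0, 0], [0, 0, -0.025, 0, 0, 0, 0], [0, 0, 0, 0, -8.4, 0, 0], [0, 0, 0, 0, -8.4, 0, 0], [0, 0, 0, 0, -8.4, 0, 0], [0, 0, 0, 0, 0, 0, 0], [0, 0, 0, 0, 0, 0, 0]]
  ]
}}

```text
t: 56.25
eef_pos: [0.4649, 0.3888, 0.0771]
eef_rot: [0.169, 0.609, 0.763, -0.137]
wrist_force: [-0.3, -0.2, 0.3]
gripper_width: 0.0001
gripper_force: 0.0
```

```bash
cat >> h.py <<'E'
KEYS=[[.4662,.3856],[.5187,.3887],[.5651,.3914]]
def corner(k,z):
    "TCP pose (present orientation) that puts the pad's low edge (11 mm along tool x) over key k at height z"
    R=RT(get_obs()["eef_rot"]); return np.r_[KEYS[k],z]-R.apply([.011,0,0]),R
E
python3 - <<'E'
from h import *
o=get_obs(); print(o["eef_pos"],o["q"].round(2),o["wrist_force"].round(1)); R=RT(o["eef_rot"]); print(R.as_matrix().round(3))
p,R=corner(0,.054); plan((p,R)); print("world delta",p-o["eef_pos"],"down in tool",R.inv().apply([0,0,-1]).round(3))
print([ (R.inv().apply(np.r_[np.subtract(KEYS[i+1],KEYS[i]),0])*1e3).round(1) for i in(0,1)])
E
```

```text
[0.46494539 0.38876686 0.07713469] [-0.66  0.57 -0.37  1.52  0.5   1.44 -0.94] [-0.3 -0.2  0.3]
[[-0.202  0.975  0.091]
 [ 0.883  0.221 -0.414]
 [-0.424 -0.003 -0.906]]
rot 0 x [0. 0. 0.] | shift total [-4.2  0.6 22.4] = 1 x [-0.0042  0.0006  0.0224]
world delta [ 0.00347225 -0.01287794 -0.01846811] down in tool [0.424 0.003 0.906]
[array([-7.8, 51.9,  3.5]), array([-7. , 45.8,  3.1])]
```

Request:
{"name": "apply_moves", "arguments": {
  "steps": [
    [[-0.0042, 0.0006, 0.01, 0, 0, 0, 0], [0, 0, 0.0124, 0, 0, 0, 0], [0, 0, 0, 0, 0, 0, 0], [0, 0, 0, 0, 0, 0, 0]]
  ]
}}

```text
t: 56.65
eef_pos: [0.4702, 0.3732, 0.0596]
eef_rot: [0.17, 0.611, 0.761, -0.137]
wrist_force: [-0.1, -1.0, -0.0]
gripper_width: 0.0003
gripper_force: 0.0
```

Request:
{"name": "apply_moves", "arguments": {
  "steps": [
    [[0.0008, 0, 0.0018, 0, 0, 0, 0], [0.0008, 0, 0.0018, 0, 0, 0, 0], [0, 0, 0, 0, 0, 0, 0], [0, 0, 0, 0, 0, 0, 0]]
  ]
}}

```text
t: 57.05
eef_pos: [0.4693, 0.3752, 0.0557]
eef_rot: [0.17, 0.61, 0.762, -0.136]
wrist_force: [0.7, 0.3, -0.3]
gripper_width: -0.0001
gripper_force: 0.0
```

Request:
{"name": "apply_moves", "arguments": {
  "steps": [
    [[0.0008, 0, 0.0018, 0, 0, 0, 0], [0, 0, 0, 0, 0, 0, 0], [0, 0, 0, 0, 0, 0, 0]]
  ]
}}

```text
t: 57.35
eef_pos: [0.4694, 0.3752, 0.0539]
eef_rot: [0.17, 0.61, 0.762, -0.136]
wrist_force: [-0.2, 0.6, 2.5]
gripper_width: -0.0002
gripper_force: 1.1
```

Request:
{"name": "apply_moves", "arguments": {
  "steps": [
    [[0.0008, 0, 0.0018, 0, 0, 0, 0], [0, 0, 0, 0, 0, 0, 0], [0, 0, 0, 0, 0, 0, 0]]
  ]
}}

```text
t: 57.65
eef_pos: [0.4695, 0.3751, 0.0519]
eef_rot: [0.17, 0.61, 0.762, -0.136]
wrist_force: [-0.8, 1.8, 3.0]
gripper_width: -0.0
gripper_force: 1.7
```

Request:
{"name": "apply_moves", "arguments": {
  "steps": [
    [[0.0008, 0, 0.0018, 0, 0, 0, 0], [0, 0, 0, 0, 0, 0, 0], [0, 0, 0, 0, 0, 0, 0]]
  ]
}}

```text
t: 57.95
eef_pos: [0.4695, 0.3751, 0.0499]
eef_rot: [0.17, 0.61, 0.762, -0.136]
wrist_force: [-1.1, 1.3, 4.3]
gripper_width: -0.0001
gripper_force: 2.2
```

Request:
{"name": "apply_moves", "arguments": {
  "steps": [
    [[0.0008, 0, 0.0018, 0, 0, 0, 0], [0, 0, 0, 0, 0, 0, 0], [0, 0, 0, 0, 0, 0, 0]]
  ]
}}

```text
t: 58.25
eef_pos: [0.4695, 0.3751, 0.0491]
eef_rot: [0.17, 0.61, 0.762, -0.136]
wrist_force: [-2.1, 1.0, 9.6]
gripper_width: -0.0002
gripper_force: 4.7
```

Request:
{"name": "apply_moves", "arguments": {
  "steps": [
    [[0.0008, 0, 0.0018, 0, 0, 0, 0], [0, 0, 0, 0, 0, 0, 0], [0, 0, 0, 0, 0, 0, 0]]
  ]
}}

```text
t: 58.55
eef_pos: [0.4696, 0.3752, 0.0489]
eef_rot: [0.17, 0.61, 0.762, -0.136]
wrist_force: [-3.7, -0.0, 17.0]
gripper_width: 0.0001
gripper_force: 8.3
```

Request:
{"name": "apply_moves", "arguments": {
  "steps": [
    [[0.0008, 0, 0.0018, 0, 0, 0, 0], [0, 0, 0, 0, 0, 0, 0], [0, 0, 0, 0, 0, 0, 0]]
  ]
}}

```text
t: 58.85
eef_pos: [0.4697, 0.3752, 0.0486]
eef_rot: [0.171, 0.61, 0.762, -0.136]
wrist_force: [-5.2, -0.8, 24.1]
gripper_width: -0.0002
gripper_force: 12.0
```

The force now shows the expected spring, 2.5 N rising to about 5 N over 6 mm, and then a hard stop, so the power key is fully down. Lift, then press the speed key the same way.

Request:
{"name": "apply_moves", "arguments": {
  "steps": [
    [[-0.0106, 0, -0.0226, 0, 0, 0, 0], [0, 0, 0, 0, 0, 0, 0], [-0.0039, 0.026, 0.0018, 0, 0, 0, 0], [-0.0039, 0.026, 0.0017, 0, 0, 0, 0], [0, 0, 0, 0, 0, 0, 0], [0, 0, 0, 0, 0, 0, 0], [0, 0, 0, 0, 0, 0, 0]]
  ]
}}

```text
t: 59.55
eef_pos: [0.5208, 0.3777, 0.0678]
eef_rot: [0.169, 0.609, 0.762, -0.137]
wrist_force: [-0.2, 0.8, 1.1]
gripper_width: 0.0001
gripper_force: 0.0
```

```bash
python3 - <<'E'
from h import *
o=get_obs(); p,R=corner(1,.054); print(o["eef_pos"],o["wrist_force"].round(1)); plan((p,R)); print(p, R.inv().apply([0,0,-1]).round(3))
E
```

```text
[0.52083009 0.37770956 0.0677945 ] [-0.2  0.8  1.1]
rot 0 x [0. 0. 0.] | shift total [5.  0.4 7.7] = 1 x [0.005  0.0004 0.0077]
[0.52090269 0.37899089 0.05867775] [0.425 0.003 0.905]
```

Request:
{"name": "apply_moves", "arguments": {
  "steps": [
    [[0.0035, 0, 0.005, 0, 0, 0, 0], [0.0025, 0, 0.0045, 0, 0, 0, 0], [0, 0, 0, 0, 0, 0, 0], [0, 0, 0, 0, 0, 0, 0]]
  ]
}}

```text
t: 59.95
eef_pos: [0.5215, 0.3791, 0.0574]
eef_rot: [0.17, 0.61, 0.762, -0.137]
wrist_force: [0.4, -0.8, 1.2]
gripper_width: -0.0002
gripper_force: 0.0
```

Request:
{"name": "apply_moves", "arguments": {
  "steps": [
    [[0.0008, 0, 0.0018, 0, 0, 0, 0], [0.0008, 0, 0.0018, 0, 0, 0, 0], [0, 0, 0, 0, 0, 0, 0], [0, 0, 0, 0, 0, 0, 0]]
  ]
}}

```text
t: 60.35
eef_pos: [0.522, 0.3792, 0.0542]
eef_rot: [0.17, 0.61, 0.762, -0.136]
wrist_force: [-0.3, 1.2, 1.9]
gripper_width: 0.0001
gripper_force: 1.0
```

Request:
{"name": "apply_moves", "arguments": {
  "steps": [
    [[0.0008, 0, 0.0018, 0, 0, 0, 0], [0.0008, 0, 0.0018, 0, 0, 0, 0], [0, 0, 0, 0, 0, 0, 0], [0, 0, 0, 0, 0, 0, 0]]
  ]
}}

```text
t: 60.75
eef_pos: [0.522, 0.3792, 0.0502]
eef_rot: [0.17, 0.61, 0.762, -0.136]
wrist_force: [-0.4, 1.1, 4.0]
gripper_width: -0.0003
gripper_force: 2.1
```

Request:
{"name": "apply_moves", "arguments": {
  "steps": [
    [[0.0008, 0, 0.0018, 0, 0, 0, 0], [0, 0, 0, 0, 0, 0, 0], [0, 0, 0, 0, 0, 0, 0]]
  ]
}}

```text
t: 61.05
eef_pos: [0.5221, 0.3792, 0.0492]
eef_rot: [0.17, 0.61, 0.762, -0.136]
wrist_force: [-0.8, 1.3, 8.3]
gripper_width: -0.0001
gripper_force: 4.2
```

Request:
{"name": "apply_moves", "arguments": {
  "steps": [
    [[0.0008, 0, 0.0018, 0, 0, 0, 0], [0, 0, 0, 0, 0, 0, 0], [0, 0, 0, 0, 0, 0, 0]]
  ]
}}

```text
t: 61.35
eef_pos: [0.5222, 0.3793, 0.0489]
eef_rot: [0.17, 0.61, 0.762, -0.136]
wrist_force: [-2.9, -0.1, 15.3]
gripper_width: 0.0001
gripper_force: 7.6
```

The speed key gave the same profile and is fully down. Now the timer key.

Request:
{"name": "apply_moves", "arguments": {
  "steps": [
    [[-0.0095, 0, -0.0204, 0, 0, 0, 0], [0, 0, 0, 0, 0, 0, 0], [-0.0035, 0.0229, 0.0016, 0, 0, 0, 0], [-0.0035, 0.0229, 0.0015, 0, 0, 0, 0], [0, 0, 0, 0, 0, 0, 0], [0, 0, 0, 0, 0, 0, 0], [0, 0, 0, 0, 0, 0, 0]]
  ]
}}

```text
t: 62.05
eef_pos: [0.5669, 0.3816, 0.0674]
eef_rot: [0.169, 0.609, 0.762, -0.137]
wrist_force: [-0.6, 0.5, -0.1]
gripper_width: -0.0001
gripper_force: 0.0
```

```bash
python3 - <<'E'
from h import *
o=get_obs(); p,R=corner(2,.054); print(o["eef_pos"],o["wrist_force"].round(1)); plan((p,R))
E
```

```text
[0.56685119 0.38163948 0.06742062] [-0.6  0.5 -0.1]
rot 0 x [0. 0. 0.] | shift total [3.7 0.5 7.9] = 1 x [0.0037 0.0005 0.0079]
```

Request:
{"name": "apply_moves", "arguments": {
  "steps": [
    [[0.002, 0.0005, 0.005, 0, 0, 0, 0], [0.0025, 0, 0.0045, 0, 0, 0, 0], [0, 0, 0, 0, 0, 0, 0], [0, 0, 0, 0, 0, 0, 0]]
  ]
}}

```text
t: 62.45
eef_pos: [0.5683, 0.3816, 0.0577]
eef_rot: [0.17, 0.61, 0.762, -0.137]
wrist_force: [-0.8, 0.5, 0.2]
gripper_width: -0.0002
gripper_force: 0.0
```

Request:
{"name": "apply_moves", "arguments": {
  "steps": [
    [[0.0008, 0, 0.0018, 0, 0, 0, 0], [0.0008, 0, 0.0018, 0, 0, 0, 0], [0, 0, 0, 0, 0, 0, 0], [0, 0, 0, 0, 0, 0, 0]]
  ]
}}

```text
t: 62.85
eef_pos: [0.5689, 0.3818, 0.0545]
eef_rot: [0.17, 0.61, 0.762, -0.136]
wrist_force: [-0.3, 0.6, 1.3]
gripper_width: 0.0
gripper_force: 0.9
```

Request:
{"name": "apply_moves", "arguments": {
  "steps": [
    [[0.0008, 0, 0.0018, 0, 0, 0, 0], [0.0008, 0, 0.0018, 0, 0, 0, 0], [0, 0, 0, 0, 0, 0, 0], [0, 0, 0, 0, 0, 0, 0]]
  ]
}}

```text
t: 63.25
eef_pos: [0.5689, 0.3817, 0.0506]
eef_rot: [0.17, 0.61, 0.762, -0.136]
wrist_force: [0.8, 0.9, 5.4]
gripper_width: 0.0002
gripper_force: 2.0
```

Request:
{"name": "apply_moves", "arguments": {
  "steps": [
    [[0.0008, 0, 0.0018, 0, 0, 0, 0], [0, 0, 0, 0, 0, 0, 0], [0, 0, 0, 0, 0, 0, 0]]
  ]
}}

```text
t: 63.55
eef_pos: [0.5689, 0.3818, 0.0492]
eef_rot: [0.17, 0.61, 0.762, -0.136]
wrist_force: [-1.5, 0.1, 6.9]
gripper_width: -0.0002
gripper_force: 3.6
```

Request:
{"name": "apply_moves", "arguments": {
  "steps": [
    [[0.0008, 0, 0.0018, 0, 0, 0, 0], [0, 0, 0, 0, 0, 0, 0], [0, 0, 0, 0, 0, 0, 0]]
  ]
}}

```text
t: 63.85
eef_pos: [0.569, 0.3818, 0.0489]
eef_rot: [0.17, 0.61, 0.762, -0.136]
wrist_force: [-1.7, -0.1, 12.7]
gripper_width: -0.0001
gripper_force: 6.7
```

All three keys have been pressed. I'll retract and do a numerical check of the whole scene before handing in.

Request:
{"name": "apply_moves", "arguments": {
  "steps": [
    [[-0.019, 0, -0.041, 0, 0, 0, 0], [-0.019, 0, -0.041, 0, 0, 0, 0], [-0.019, 0, -0.041, 0, 0, 0, 0], [-0.019, 0, -0.041, 0, 0, 0, 0], [-0.03, 0, -0.02, 0, 0, 0, 0], [-0.03, 0, -0.02, 0, 0, 0, 0], [-0.03, 0, -0.02, 0, 0, 0, 0], [-0.03, 0, -0.02, 0, 0, 0, 0], [-0.03, 0, -0.02, 0, 0, 0, 0], [-0.03, 0, 0, 0, 0, 0, 0], [0, 0, 0, 0, 0, 0, 0], [0, 0, 0, 0, 0, 0, 0]]
  ]
}}

```text
t: 65.05
eef_pos: [0.5955, 0.2642, 0.3933]
eef_rot: [0.169, 0.61, 0.762, -0.137]
wrist_force: [0.1, -0.9, 0.1]
gripper_width: -0.0003
gripper_force: 0.0
```

```bash
python3 - <<'E'
from h import *
d=pickle.load(open("cams.pkl","rb"));print(get_obs()["eef_pos"])
for n in("scene","top"):
    c=cam(n); D=np.abs(c["frame"].astype(int)-d[n]["frame"]).sum(2)
    Z=Ro.from_euler('z',RACK[2])
    for g in(-.084,-.06,-.036,-.012,.012,.036,.06,.084):
        q=proj(c,Z.apply(np.c_[DISC[:,2]+g,DISC[:,0],DISC[:,1]+.058])+[RACK[0],RACK[1],0]); m=np.zeros(D.shape,np.uint8); cv2.fillConvexPoly(m,cv2.convexHull(q.astype(np.float32)).astype(int),1)
        f=c["frame"][m>0]; print(n,g,"changed %.2f"%(D[m>0]>60).mean(),f.mean(0).round(0))
    for P in([.381,.2147,.006],[.4617,-.414,.006],[.4535,-.074,.048],[.4455,-.217,.01]):
        u,v=proj(c,np.array(P)).round().astype(int); print(n,P,"was",d[n]["frame"][v,u],"now",c["frame"][v,u])
    if n=="top":
        b,a_=seg(c,"lid",(300,255,375,315)); rect(c,b,0,0,.048)
    for nm,P in(("glue",[.354,-.461,.1]),("plane",[.62,-.44,.03]),("tape",[.755,.145,.05]),("sander",[.63,.41,.03])):
        u,v=proj(c,np.array(P)).round().astype(int); s=np.s_[max(v-15,0):v+15,max(u-15,0):u+15]; print(nm,(D[s]>90).mean().round(2))
E
```

```text
[0.5954866  0.26416946 0.39328815]
scene -0.084 changed 0.59 [69. 47. 26.]
scene -0.06 changed 0.67 [54. 38. 21.]
scene -0.036 changed 0.70 [53. 36. 20.]
scene -0.012 changed 0.67 [49. 36. 21.]
scene 0.012 changed 0.66 [47. 34. 20.]
scene 0.036 changed 0.65 [50. 34. 19.]
scene 0.06 changed 0.53 [67. 50. 29.]
scene 0.084 changed 0.63 [53. 37. 20.]
scene [0.381, 0.2147, 0.006] was [19 19 17] now [167 137  82]
scene [0.4617, -0.414, 0.006] was [17 16 15] now [173 142  85]
scene [0.4535, -0.074, 0.048] was [170 169 151] now [29 28 28]
scene [0.4455, -0.217, 0.01] was [84 84 80] now [177 145  89]
glue 0.02
plane 0.0
tape 0.0
sander 0.0
top -0.084 changed 0.66 [81. 57. 29.]
top -0.06 changed 0.04 [112.  94.  59.]
top -0.036 changed 0.60 [59. 41. 21.]
top -0.012 changed 0.37 [76. 62. 38.]
top 0.012 changed 0.57 [60. 48. 29.]
top 0.036 changed 0.70 [51. 33. 15.]
top 0.06 changed 0.65 [55. 43. 25.]
top 0.084 changed 0.56 [47. 30. 13.]
top [0.381, 0.2147, 0.006] was [18 20 15] now [158 137  90]
top [0.4617, -0.414, 0.006] was [12 16 14] now [138 116  72]
top [0.4535, -0.074, 0.048] was [155 153 140] now [98 99 94]
top [0.4455, -0.217, 0.01] was [91 89 88] now [154 133  84]
centre [ 0.4512 -0.0746] yaw 102.39909027621026 102.37133304613991 sides mm [ 73.4 113.1  73.7 112.4]
glue 0.0
plane 0.0
tape 0.0
sander 0.15
```

```bash
python3 -c "
from bench import hand_in
print(hand_in())"
```

```text
the job is handed in; nothing more can be done
None
```

The job is handed in: four coasters upright in the rack with an empty gap between each, both risers in the tub with the lid snapped down, and power, speed and timer pressed fully down in that order. The power key was pressed twice because the first press stopped early and may not have gone fully down.

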